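# Set the spring pull rig to its setting plate and hold

## Task

Take the setting plate out of its wooden stand, slide it edgewise all the way down into the upright slot of the spring pull rig, and let go of it. Then pull the rig's slide out by its black handle, against the spring, until the yellow pointer stands beside the red band on the plate, and keep it there: finish while still holding the handle, so that the setting can be checked. Leave the loose tools and the tape roll on the bench where they are.

Things in the scene. Friction and masses are not known exactly. Their poses are not given: they have to be found in the camera images.
- rig: spring pull rig, bolted to the bench: grey base plate 240 x 130 x 12 mm with a blue slot holder, a slide in a guide and an aluminium spring tube at the back. Origin on the bench under the slide's axis, z up; base plate from x = -100 to +140 mm, y = -55 to +75 mm. The slide is pulled out along the rig's -x (towards the robot). Spring tube: x = 56 to 139 mm, top at z = 49 mm
- slot (a point): centre of the floor of the rig's upright slot, 42 mm to the +y side of the slide's axis, 12 mm above the bench; axes as the rig's. The slot is 96 mm long (x), 12 mm wide (y), 24 mm deep, open only at the top, mouth at 36 mm above the bench
- draw_slide: the steel slide with its black handle and yellow pointer. Its origin coincides with the rig's when fully in and moves along the rig's -x as it is pulled, up to 68 mm at its stop. The spring pulls it back in: 3 N when fully in, rising by 1.5 N per cm; it snaps home when let go
- grip (a point): point to grasp in the middle of the slide's upright black handle, 68 mm above the bench; axes as the rig's. The handle is 20 mm (along the pull, x) x 26 mm (across, y), rounded, and stands from 40 to 90 mm above the bench on the slide; with the slide fully in it is at rig x = -60 mm, y = 0
- pointer (a point): tip of the upright yellow pointer (2.5 mm wide, 36 to 82 mm above the bench) that rides on the slide close beside the slot, on the slide's side; this point is 70 mm above the bench, 11 mm from the slot's middle plane and, with the slide fully in, 38 mm behind (+x of) the slot's centre; axes as the rig's
- setting_plate: loose aluminium plate standing on its long edge, 90 long (x) x 8 thick (y) x 75 mm high (z), about 0.13 kg, with a black scale engraved on both faces; origin at the middle of its lower edge. It may stand in the slot either way round
- band (a point): centre of the red band round the plate's upper part (8 mm wide, on both faces and over the top edge), on the plate's middle plane, 60 mm above its lower edge; axes as the plate's. The band lies 0 to 14 mm from the middle of the plate's length, to either side, differently each time, and stays where it is on the plate
- stand: fixed wooden stand, 120 x 54 x 32 mm, in whose slot the plate stands at the start; slot along the stand's x, 96 x 12 mm, its floor 10 mm above the bench, its mouth 32 mm above the bench. Origin at the centre of its underside
- pliers: bystander: blue-handled pliers, 176 x 59 x 14 mm, lying at the front right of the bench; origin at its underside
- tape_roll: bystander: roll of black tape, 68 mm across, 18 mm high, flat on the bench near the vice; origin at its underside
- spanner: bystander: steel combination spanner, 184 mm long, lying to the left of the vice; origin at its underside
Mind the look-alikes: they are no part of the job. Of the things that look like the setting_plate, the smaller one is meant.

How it is judged:
On the way, in this order (a step that is already met when the one before it is completed fails the run):
1. the setting plate stands fully home in the rig's slot and has been let go (z of setting_plate in the frame of slot between -0.003 and 0.003 m and x of setting_plate in the frame of slot between -0.006 and 0.006 m and y of setting_plate in the frame of slot between -0.004 and 0.004 m and angle between setting_plate's own z axis and vertical below 0.12 rad and angle between the x axis of setting_plate and the x axis of rig, either way round below 0.1 rad and contact force between setting_plate and the fingers below 0.2 N and contact force between setting_plate and the arm below 0.2 N), for 0.2 s.
2. the slide is pulled out by its handle until the yellow pointer is beside the red band (z of setting_plate in the frame of slot between -0.003 and 0.003 m and x of setting_plate in the frame of slot between -0.006 and 0.006 m and y of setting_plate in the frame of slot between -0.004 and 0.004 m and angle between setting_plate's own z axis and vertical below 0.12 rad and angle between the x axis of setting_plate and the x axis of rig, either way round below 0.1 rad and x of pointer in the frame of band between -0.004 and 0.004 m and contact force between the fingers and draw_slide above 3 N and distance between the grasp point and grip below 0.05 m), for 0.2 s.
At the end, for the whole second after the job is handed in: the gripper holds the black handle (within 5 cm of its middle, over 3 N), slide at rest, pointer within 4 mm of the middle of the red band along the plate; the plate upright in the rig's slot, within 3 mm of its floor, untouched by the robot (all of step 2 and contact force between setting_plate and the fingers below 0.2 N and contact force between setting_plate and the arm below 0.2 N and x of pointer in the frame of slot below 0.026 m and linear speed of draw_slide below 0.01 m/s); the arm keeps its last pose, push and grip.
It fails at once if one of the other things on the bench is pushed more than 3 cm away (distance of any of pliers, tape_roll, spanner from where it was at the start of the episode above 0.03 m).
It also fails if it takes over 51 s, if anything falls off the work surface, if the arm or the gripper's body presses on something with over 40 N, if the wrist force passes 120 N, or if a joint passes its speed limit or range.

## Robot

A 7-joint arm with a two-finger parallel gripper is mounted at the origin on a cart in front of the work surface, level with it; the furniture and walls round the work are solid. World frame = base frame: x ahead of the robot, y to its left, z up, the work surface at z = 0. Lengths are in m, angles in rad, forces in N, time in s.
With the tool pointing down it reaches from about 0.4 to 0.85 m from the base axis. Payload 10.4 kg.
Tool frame: the origin (TCP) lies at the very end of the fingers, on their centre line; the grasp point (between the pads) lies 19 mm behind it; x points along the fingers, z is the direction in which the jaws open and shut, and the axes are right-handed (so a half turn about x gives the same grasp; the last joint's range is limited). The gripper opens to 87 mm and grips with 3 to 60 N. Pads are 19 mm wide; open, the fingers measure 117 mm over their backs; the gripper's body (75 mm by 190 mm) begins 51 mm behind the grasp point.
Start: joints at [-0.023, 0.332, -0.065, 1.46, 0.022, 1.35, -0.088], TCP at [0.625, 0, 0.223] pointing down, gripper open.
Joint ranges: [-2.6, 2.6], [-0.5, 2.12], [-1.47, 1.34], [0.16, 2.42], [-1.27, 4.41], [0.06, 2.06], [-2.6, 2.6]. Speed limits (rad/s): [2.22, 2.22, 2.79, 2.79, 3.14, 3.14, 3.14].

## Interface

Orientations are given as a unit quaternion [w, x, y, z].
In Python, from bench import sensors, read_camera, camera_params, sign_off gives the robot as it stands.
- The arm moves only by the tool arm_command, never from a script. Its argument "commands" is a list of rows, each an object with "slide": the shift along the tool's x, y, z in mm, a list of three; "dr": the turn, a rotation vector about the tool's x, y, z in rad, a list of three; "claw": the gripper command: -1 is fully open, 1 is shut, values between are in proportion. A call has 1 to 20 rows; each row is the pose to reach, as a shift and turn from the pose commanded when the call began, along the tool's axes at that moment; what a row does not reach only later rows make up. A row lasts 1/10 s, in which the tool goes at most 50 mm and 8.59 degrees, less where a joint would pass 70% of its speed; a pose out of reach is approached as far as the arm can. A call with a gripper value outside its range is refused whole. The fingers move at their own pace and stop on an object; the grip force is fixed at half the most. Time passes only in rows, so rows that repeat a pose let the fingers close. It gives the time, the measured TCP pose, the force and the opening at its end, in the units of the state.
- sensors.state(): the state, without advancing time (a new reading comes with each control period).
- read_camera(name): name is "scene" or "side" or "wrist"; returns (picture, depth): 420x560x3 uint8, red, green, blue; 420x560 float32, m along the optical axis (not along the pixel's ray), 0 where there is no reading.
- camera_params(name): a dict with "fx", "fy", "cx", "cy" (pixels), "R" (3x3) and "t" (3): a world point X has camera coordinates R X + t. Camera axes: x right, y down, z forward; pixel columns grow to the right and rows downward; lengths in m; the calibration is good to about 2 mm. A picture is of the moment at which its call begins: read the wrist's pose just before it. camera_params takes no time and is no camera call; for the wrist camera it gives the pose at the moment of the call.
- sign_off(): hands the job in, once; it reports no verdict.
The state is a dict: "time": time; "joint_pos": joint angles; "qvel": joint speeds; "joint_efforts": joint torques, N m; "ee_pos": TCP position; "orientation": TCP orientation; "contact_force": force on the tool from outside, world axes, zero at the start; "torque": the same for the moment, N m; "grip_width": finger opening in m.
Only numpy, scipy, OpenCV 4.12 (cv2) and the standard library are available. Lean on these libraries where they do the work, as an engineer would, in place of code of your own. Each camera call takes 0.05 s, during which the arm holds its last target.

## Working session

There is one attempt and no reset: what is moved stays moved. The work goes in short steps, Python scripts to look and compute and a tool call to move; the robot and the scene stay as the last step left them, time stands still between calls to the robot, and variables do not carry over. Pictures are saved under pics/ and viewed, and the job is handed in when it is done.

Besides the shell and the picture viewer there is one more tool, called after ">>>" as name(argument=value, ...), one argument or row to a line, values as JSON. arm_command: Moves the arm, as the interface text tells. Its arguments: {"type":"object","properties":{"commands":{"type":"array","items":{"type":"object","properties":{"slide":{"type":"array","items":{"type":"number"}},"dr":{"type":"array","items":{"type":"number"}},"claw":{"type":"number"}}}}},"required":["commands"]}

```bash
ls; mkdir -p pics
cat > h.py <<'E'
import numpy as np, cv2
from bench import sensors, read_camera, camera_params, sign_off
def snap(name, out):
    p=camera_params(name); im,d=read_camera(name)
    np.savez('pics/%s.npz'%out, im=im,d=d,R=p['R'],t=p['t'],k=[p['fx'],p['fy'],p['cx'],p['cy']])
    cv2.imwrite('pics/%s.png'%out, im[:,:,::-1]); return im,d,p
def load(out):
    z=np.load('pics/%s.npz'%out); k=z['k']
    return z['im'],z['d'],dict(R=z['R'],t=z['t'],fx=k[0],fy=k[1],cx=k[2],cy=k[3])
def ray(p,u,v):
    R=np.array(p['R']);t=np.array(p['t'])
    d=np.array([(u-p['cx'])/p['fx'],(v-p['cy'])/p['fy'],1.0]); return -R.T@t, R.T@d
def onplane(p,u,v,z):
    c,d=ray(p,u,v); return c+d*(z-c[2])/d[2]
def bydepth(p,u,v,dep):
    c,d=ray(p,u,v); return c+d*dep
def cloud(p,d):
    v,u=np.mgrid[:d.shape[0],:d.shape[1]]
    c=np.stack([(u-p['cx'])/p['fx']*d,(v-p['cy'])/p['fy']*d,d],-1)
    return (c-np.array(p['t']))@np.array(p['R'])
def proj(p,X):
    c=np.array(p['R'])@np.array(X)+np.array(p['t']); return p['fx']*c[0]/c[2]+p['cx'],p['fy']*c[1]/c[2]+p['cy']
E
python3 - <<'E'
from h import *
print(sensors.state())
for n in ['scene','side','wrist']:
    im,d,p=snap(n,n+'0'); print(n,p)
E
```

```text
pics
{'time': 0.0, 'joint_pos': array([-0.02260644,  0.33286219, -0.06471428,  1.46095116,  0.0216108 ,
        1.34985578, -0.08851017]), 'qvel': array([ 0.00042851, -0.0019872 ,  0.00076451, -0.00040957,  0.00030497,
       -0.00221447, -0.00119653]), 'joint_efforts': array([-1.20520472e-04, -6.23245955e+01,  2.44190963e-02, -3.89891267e+01,
       -6.13984605e-02,  3.97891912e-02,  1.87085252e-04]), 'ee_pos': array([6.24622906e-01, 3.95403257e-06, 2.21755308e-01]), 'orientation': array([ 7.06619155e-01, -3.61246669e-05,  7.07594070e-01, -1.25531350e-05]), 'contact_force': array([ 0.83149286,  0.75520735, -0.7011573 ]), 'torque': array([ 0.02583819, -0.0088158 ,  0.0106295 ]), 'grip_width': 0.08726377756695139}
scene {'fx': 477.0286592620906, 'fy': 477.0286592620906, 'cx': 284.4454909729137, 'cy': 206.87373855674656, 'R': array([[-0.71040167, -0.70379407, -0.0018347 ],
       [-0.52156315,  0.5282066 , -0.67005199],
       [ 0.47254772, -0.47504914, -0.7423119 ]]), 't': array([0.4858634 , 0.26997961, 0.8961325 ])}
side {'fx': 406.3382461408307, 'fy': 406.3382461408307, 'cx': 277.3873957027249, 'cy': 210.73172984791057, 'R': array([[-0.55809278,  0.82973997,  0.00800224],
       [ 0.37079912,  0.25800799, -0.89215464],
       [-0.742321  , -0.49493783, -0.45165924]]), 't': array([ 0.19646407, -0.17702752,  1.59590789])}
wrist {'fx': 352.27990843223154, 'fy': 352.27990843223154, 'cx': 282.656157997068, 'cy': 210.33946981232663, 'R': array([[ 9.99999838e-01,  1.28044286e-04, -5.54062873e-04],
       [ 2.60251420e-04, -9.69346404e-01,  2.45697946e-01],
       [-5.05618636e-04, -2.45698050e-01, -9.69346281e-01]]), 't': array([-0.62414027, -0.02958199,  0.38812711])}
```

View pics/scene0.png

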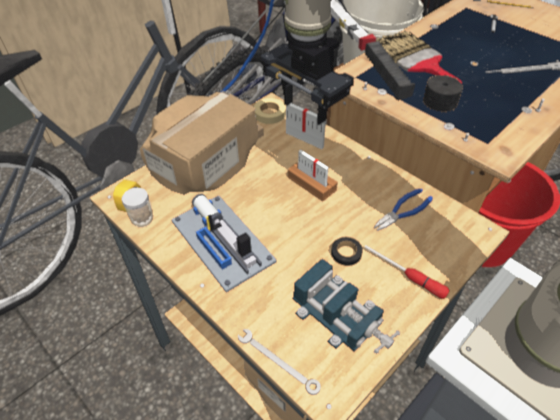

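View pics/side0.png

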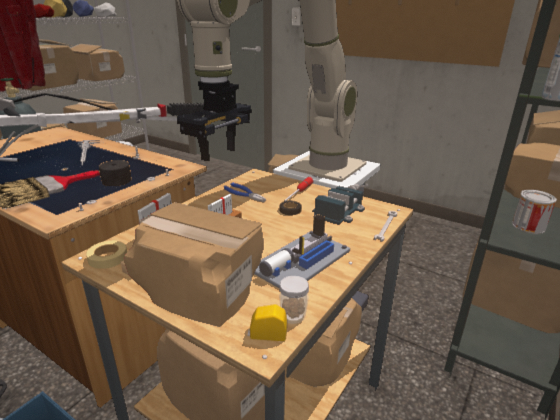

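View pics/wrist0.png

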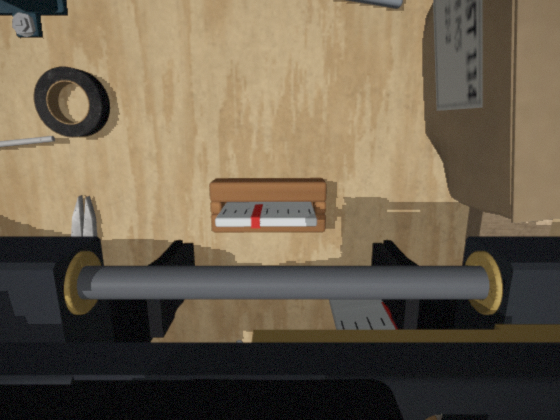

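Run:
```python
from h import *
im,d,p=load('scene0'); im2,d2,p2=load('wrist0')
a=cv2.resize(im[80:300,150:370],None,fx=2.7,fy=2.7,interpolation=cv2.INTER_CUBIC)
cv2.imwrite('pics/c1.png',a[:,:,::-1])
b=cv2.resize(im2[160:250,190:350],None,fx=5,fy=5,interpolation=cv2.INTER_CUBIC)
cv2.imwrite('pics/c2.png',b[:,:,::-1])
C=cloud(p,d); C2=cloud(p2,d2)
for (u,v) in [(313,165),(305,125),(240,240),(207,205),(315,185)]: print(u,v,C[v,u])
for (u,v) in [(218,220),(313,220),(257,220),(268,190),(268,228),(360,315)]: print(u,v,C2[v,u], onplane(p2,u,v,0.085))
```

```text
313 165 [ 0.60321418 -0.01536523  0.07014901]
305 125 [ 0.73129662 -0.12500804  0.05748501]
240 240 [0.54465878 0.26736114 0.09028956]
207 205 [0.7018493  0.23179162 0.04568557]
315 185 [0.57772632 0.00313236 0.03388042]
218 220 [ 0.56701537 -0.01805867  0.08332112] [ 0.56733638 -0.0175837   0.085     ]
313 220 [ 0.65092621 -0.01774668  0.08433967] [ 0.65086747 -0.01755991  0.085     ]
257 220 [ 0.60171031 -0.01728027  0.08603813] [ 0.60163122 -0.01757394  0.085     ]
268 190 [ 0.60931682 -0.00091911  0.03229866] [0.61157406 0.00924792 0.085     ]
268 228 [ 0.60886285 -0.041464    0.03120517] [ 0.61122915 -0.024921    0.085     ]
360 315 [ 0.7052758  -0.13033549  0.05204698] [ 0.69722113 -0.11071901  0.085     ]
```

View pics/c1.png

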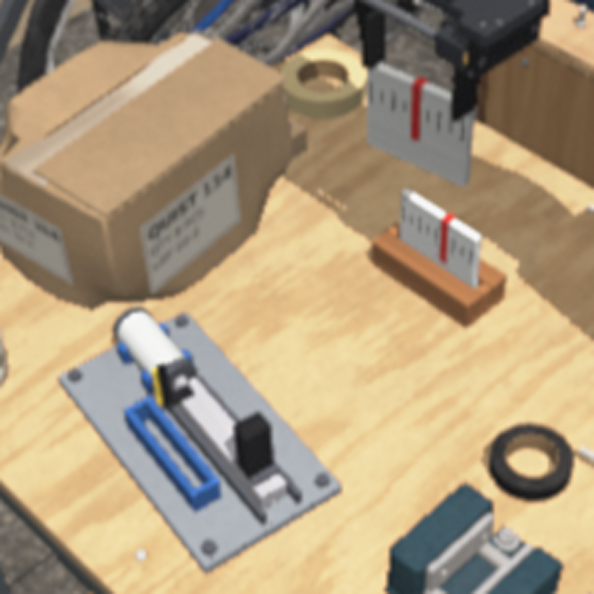

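View pics/c2.png

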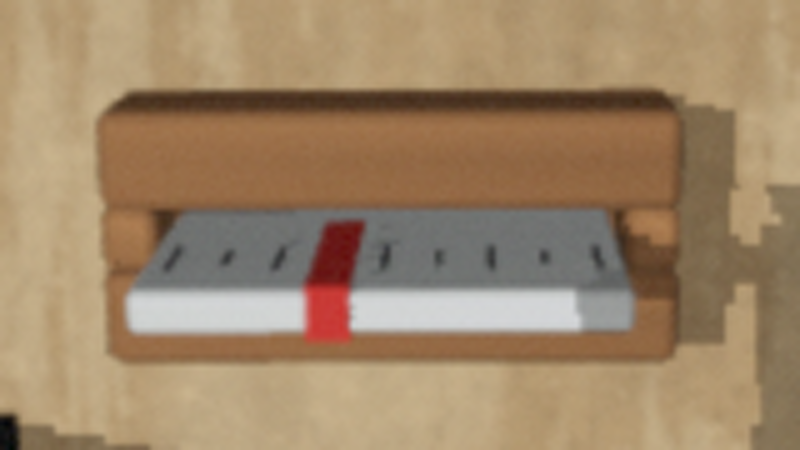

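Candidates: the plate in the wooden stand at scene px (313,165), and the larger one standing further right at scene px (305,125). The crops show the smaller plate is the one in the stand. Its top edge is about 90 mm long and its red band is left of the middle (wrist crop). Next I measure the rig.

Run:
```python
from h import *
for n in ['scene0','side0']:
    im,d,p=load(n); C=cloud(p,d)
    hsv=cv2.cvtColor(im,cv2.COLOR_RGB2HSV)
    blue=((hsv[...,0]>100)&(hsv[...,0]<125)&(hsv[...,1]>130)&(hsv[...,2]>60)).astype(np.uint8)
    reg=(np.abs(C[...,0]-0.62)<0.2)&(np.abs(C[...,1]-0.27)<0.12)
    m=blue.astype(bool)&reg&(C[...,2]>0.030)&(C[...,2]<0.042)
    P=C[m]; print(n,'holder top',m.sum(),np.median(P[:,2]),cv2.minAreaRect(P[:,:2].astype(np.float32)*1000))
    # pixel-based: project blue mask pixels at z=0.036
    g=(np.abs(C[...,2]-0.012)<0.004)&reg&(hsv[...,1]<90)
    P=C[g]; print('base',g.sum(),cv2.minAreaRect(P[:,:2].astype(np.float32)*1000))
    k=(im.max(-1)<60)&reg&(C[...,2]>0.05)&(C[...,2]<0.1)
    P=C[k]; print('handle',k.sum(),P.mean(0),P.min(0),P.max(0))
    y=(hsv[...,0]>20)&(hsv[...,0]<32)&(hsv[...,1]>150)&reg&(C[...,2]>0.03)
    P=C[y]; print('ptr',y.sum(),P.mean(0),P.min(0),P.max(0))
```

```text
scene0 holder top 282 0.03555447894785767 ((639.7645263671875, 273.99603271484375), (57.762939453125, 171.6560821533203), 59.6273193359375)
base 2830 ((618.9258422851562, 267.708984375), (220.8314971923828, 402.9562072753906), 87.75208282470703)
handle 222 [0.5539602  0.26245977 0.07463373] [0.53531174 0.24885756 0.05026652] [0.64693003 0.27171271 0.0937338 ]
ptr 18 [0.64748568 0.26986976 0.05963856] [0.64466574 0.26771839 0.04409106] [0.6493117  0.27232375 0.07884231]
side0 holder top 161 0.035646190868866307 ((650.911376953125, 282.7764587402344), (32.2099609375, 174.46104431152344), 75.4816665649414)
base 1138 ((615.7533569335938, 282.4971008300781), (193.04580688476562, 398.2463073730469), 87.86453247070312)
handle 138 [0.56649917 0.26257332 0.06974652] [0.54806249 0.24901103 0.0501896 ] [0.65394616 0.27312409 0.08810175]
ptr 19 [0.65087917 0.27054534 0.05900598] [0.64823786 0.26835976 0.04031747] [0.65370792 0.27400371 0.07996602]
```

Run:
```python
from h import *
im,d,p=load('scene0'); C=cloud(p,d)
m=(C[...,0]>0.45)&(C[...,0]<1.1)&(C[...,1]>0.0)&(C[...,1]<0.4)&(C[...,2]<0.5)
for x in np.arange(0.5,1.05,0.05):
    print(round(x,2),[ (round(float(C[...,2][m&(abs(C[...,0]-x)<.025)&(abs(C[...,1]-y)<.025)].max()),3) if (m&(abs(C[...,0]-x)<.025)&(abs(C[...,1]-y)<.025)).any() else None) for y in np.arange(0.0,0.4,0.05)])
```

```text
0.5 [0.004, 0.006, 0.006, 0.005, 0.02, 0.036, 0.029, 0.019]
0.55 [0.393, 0.393, 0.005, 0.004, 0.016, 0.094, 0.039, 0.019]
0.6 [0.483, 0.484, 0.005, 0.007, 0.017, 0.038, 0.04, 0.015]
0.65 [0.404, 0.477, 0.005, 0.006, 0.041, 0.085, 0.039, 0.006]
0.7 [0.336, 0.336, 0.005, 0.005, 0.047, 0.051, 0.017, 0.004]
0.75 [0.005, 0.155, 0.155, 0.156, 0.157, 0.157, 0.021, 0.005]
0.8 [0.158, 0.159, 0.16, 0.16, 0.161, 0.159, 0.084, 0.086]
0.85 [0.161, 0.161, 0.161, 0.162, 0.161, 0.16, 0.061, 0.084]
0.9 [0.156, 0.154, 0.152, 0.152, 0.151, 0.148, 0.057, 0.064]
0.95 [None, 0.147, 0.153, 0.154, 0.152, 0.004, 0.006, 0.006]
1.0 [None, None, None, None, None, None, -0.744, -0.753]
```

>>> arm_command(
  commands=[
    {"slide":[0,45,0],"dr":[0,0,0],"claw":-1},
    {"slide":[0,90,0],"dr":[0,0,0],"claw":-1},
    {"slide":[0,135,0],"dr":[0,0,0],"claw":-1},
    {"slide":[0,180,0],"dr":[0,0,0],"claw":-1},
    {"slide":[0,180,0],"dr":[0,0,0],"claw":-1},
    {"slide":[0,180,0],"dr":[0,0,0],"claw":-1},
  ],
)

```text
time: 0.75
ee_pos: [0.6245, 0.1813, 0.222]
orientation: [0.707, -0.001, 0.707, 0.001]
contact_force: [-0.8, -0.8, -0.0]
grip_width: 0.0869
```

Run:
```python
from h import *
print(sensors.state()['ee_pos'])
snap('wrist','wrist1'); print(sensors.state()['time'])
```

```text
[0.62454794 0.1812711  0.22200415]
0.8
```

View pics/wrist1.png

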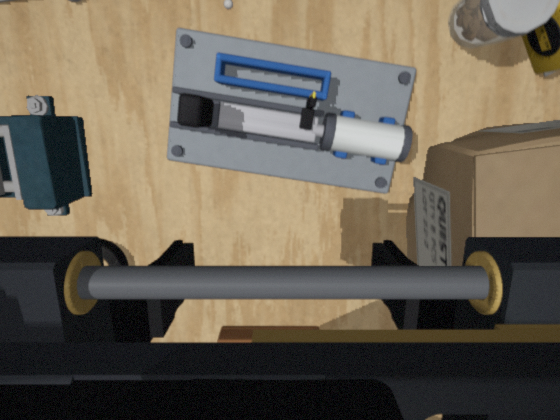

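The whole rig is in view: blue holder from (217,65) to (328,85), black handle at (195,110), yellow pointer tip at about (314,98), base corners near (180,32), (414,68), (390,190) and (168,160).

Run:
```python
from h import *
im,d,p=load('wrist1'); C=cloud(p,d)
hsv=cv2.cvtColor(im,cv2.COLOR_RGB2HSV)
b=((hsv[...,0]>100)&(hsv[...,0]<125)&(hsv[...,1]>130)&(C[...,2]>0.031)&(C[...,2]<0.041)&(np.arange(560)[None]<335)&(np.arange(420)[:,None]<105)).astype(np.uint8)
n,l,s,c=cv2.connectedComponentsWithStats(b); i=1+np.argmax(s[1:,4]); m=(l==i)
v,u=np.nonzero(m); P=np.array([onplane(p,a,bb,0.036)[:2] for a,bb in zip(u,v)]).astype(np.float32)*1000
r=cv2.minAreaRect(P); print('holder',r, np.median(C[m][:,2]))
# inner opening: contour child
cs,h=cv2.findContours(m.astype(np.uint8),cv2.RETR_CCOMP,cv2.CHAIN_APPROX_NONE)
for cc,hh in zip(cs,h[0]):
    if len(cc)>30:
        q=np.array([onplane(p,a,bb,0.036)[:2] for a,bb in cc[:,0]]).astype(np.float32)*1000
        print(hh[3],cv2.minAreaRect(q))
g=((C[...,2]>0.005)&(np.arange(560)[None]<440)&(np.arange(560)[None]>140)&(np.arange(420)[:,None]<200)&(hsv[...,1]<95)).astype(np.uint8)
g=cv2.morphologyEx(g,cv2.MORPH_OPEN,np.ones((5,5)))
n,l,s,c=cv2.connectedComponentsWithStats(g); i=1+np.argmax(s[1:,4]); m=(l==i)
P=C[m&(C[...,2]<0.017)][:,:2].astype(np.float32)*1000; print('base',s[i],cv2.minAreaRect(P))
# bolts
for (u,v) in [(186,41),(405,77),(381,183),(177,150)]: print('bolt',onplane(p,u,v,0.014))
# pointer
y=(hsv[...,0]>20)&(hsv[...,0]<32)&(hsv[...,1]>150)&(np.abs(np.arange(560)[None]-314)<15)&(np.arange(420)[:,None]<130)
v,u=np.nonzero(y); print('ptr px',u.min(),u.max(),v.min(),v.max()); 
k=(im.max(-1)<50)&(np.abs(np.arange(560)[None]-195)<30)&(np.abs(np.arange(420)[:,None]-110)<25)&(C[...,2]>0.083)
P=C[k]; print('handle top',k.sum(),P.mean(0),cv2.minAreaRect(P[:,:2].astype(np.float32)*1000))
```

```text
holder ((614.064208984375, 288.3628845214844), (24.801387786865234, 105.91249084472656), 81.31201934814453) 0.034843343352808254
-1 ((614.064208984375, 288.3628845214844), (24.801387786865234, 105.91249084472656), 81.31201934814453)
base [  167    27   249   166 27119] ((628.512939453125, 254.78762817382812), (130.3320770263672, 240.8052215576172), 81.36956024169922)
bolt [0.53054511 0.32260782 0.014     ]
bolt [0.74453627 0.29051739 0.014     ]
bolt [0.72840331 0.18465012 0.014     ]
bolt [0.51449244 0.21866992 0.014     ]
ptr px 312 314 95 97
handle top 700 [0.55021279 0.25620991 0.09010763] ((581.7964477539062, 252.15390014648438), (24.99120330810547, 84.71923065185547), 82.5688247680664)
```

Run:
```python
from h import *
print(sensors.state()['ee_pos'],sensors.state()['qvel'].round(3))
im,d,p=load('wrist0'); C=cloud(p,d); hsv=cv2.cvtColor(im,cv2.COLOR_RGB2HSV)
U=np.arange(560)[None]+0*np.arange(420)[:,None]; V=np.arange(420)[:,None]+0*U
box=(U>208)&(U<325)&(V>212)&(V<232)
red=((hsv[...,0]<8)|(hsv[...,0]>172))&(hsv[...,1]>150)
m=box&(((hsv[...,1]<40)&(hsv[...,2]>140))|red)&(V>216.5)
v,u=np.nonzero(m); P=np.array([onplane(p,a,b,0.085)[:2] for a,b in zip(u,v)]).astype(np.float32)*1000
print('top',m.sum(),cv2.minAreaRect(P))
# edges per row
for vv in range(217,228):
    uu=np.nonzero(m[vv])[0]
    if len(uu): 
        rr=np.nonzero(red[vv]&box[vv])[0]
        print(vv,uu.min(),uu.max(),rr.min() if len(rr) else None, rr.max() if len(rr) else None, onplane(p,(uu.min()+uu.max())/2,vv,.085).round(4))
print(onplane(p,216,217.3,.085),onplane(p,216,226,.085))
# big plate
im,d,p=load('scene0'); C=cloud(p,d)
w=(C[...,0]>0.62)&(C[...,0]<0.85)&(C[...,1]<-0.09)&(C[...,1]>-.17)&(C[...,2]>0.012)&(C[...,2]<.15)
print('big',C[w].min(0),C[w].max(0))
```

```text
[0.62500683 0.17942089 0.22216659] [ 0.025 -0.006  0.02   0.003  0.     0.003  0.   ]
top 841 ((609.0476684570312, -19.879711151123047), (88.95790100097656, 10.084318161010742), 0.016067728400230408)
217 251 259 251 259 [ 0.5999 -0.0148  0.085 ]
218 216 305 252 258 [ 0.6047 -0.0157  0.085 ]
219 215 315 252 258 [ 0.6087 -0.0167  0.085 ]
220 215 315 252 258 [ 0.6087 -0.0176  0.085 ]
221 215 316 252 258 [ 0.6091 -0.0185  0.085 ]
222 215 315 252 258 [ 0.6086 -0.0194  0.085 ]
223 215 315 252 258 [ 0.6086 -0.0203  0.085 ]
224 216 315 252 258 [ 0.6091 -0.0212  0.085 ]
225 216 315 252 258 [ 0.6091 -0.0222  0.085 ]
226 217 259 251 259 [ 0.5848 -0.0231  0.085 ]
227 251 259 251 259 [ 0.5997 -0.024   0.085 ]
[ 0.56569168 -0.0151226   0.085     ] [ 0.56532231 -0.02308907  0.085     ]
big [ 0.67564081 -0.16493183  0.01210067] [ 0.84976818 -0.11277927  0.10454058]
```

>>> arm_command(
  commands=[
    {"slide":[0,-50,-4],"dr":[-0.14,0,0],"claw":-1},
    {"slide":[10,-100,-8],"dr":[-0.28,0,0],"claw":-1},
    {"slide":[20,-150,-12],"dr":[-0.42,0,0],"claw":-1},
    {"slide":[40,-199,-16],"dr":[-0.56,0,0],"claw":-1},
    {"slide":[50,-199,-16],"dr":[-0.7,0,0],"claw":-1},
    {"slide":[60,-199,-16],"dr":[-0.84,0,0],"claw":-1},
    {"slide":[70,-199,-16],"dr":[-0.98,0,0],"claw":-1},
    {"slide":[70,-199,-16],"dr":[-1.12,0,0],"claw":-1},
    {"slide":[70,-199,-16],"dr":[-1.26,0,0],"claw":-1},
    {"slide":[70,-199,-16],"dr":[-1.4,0,0],"claw":-1},
    {"slide":[70,-199,-16],"dr":[-1.5708,0,0],"claw":-1},
    {"slide":[70,-199,-16],"dr":[-1.5708,0,0],"claw":-1},
    {"slide":[70,-199,-16],"dr":[-1.5708,0,0],"claw":-1},
    {"slide":[70,-199,-16],"dr":[-1.5708,0,0],"claw":-1},
  ],
)

```text
time: 2.2
ee_pos: [0.6089, -0.0198, 0.1526]
orientation: [0.501, -0.499, 0.501, 0.499]
contact_force: [0.4, -0.3, 0.4]
grip_width: 0.0872
```

Run:
```python
from h import *
s=sensors.state();print(s['time'],s['ee_pos'],s['orientation'],s['joint_pos'].round(2))
im,d,p=snap('wrist','wrist2')
R=np.array(p['R']);print(-R.T@np.array(p['t']))
for e in [(.564,-.019),(.654,-.019)]: print(proj(p,(e[0],e[1],.085)))
```

```text
2.2 [ 0.6089265  -0.01976667  0.15258387] [ 0.50106991 -0.49894659  0.50115896  0.49881956] [ 0.18  0.36 -0.28  1.58  0.1   1.21  1.45]
[ 0.54168334 -0.01938352  0.31389941]
(np.float64(283.52976303344155), np.float64(156.5117225890306))
(np.float64(284.00317170279976), np.float64(284.4499086151228))
```

View pics/wrist2.png

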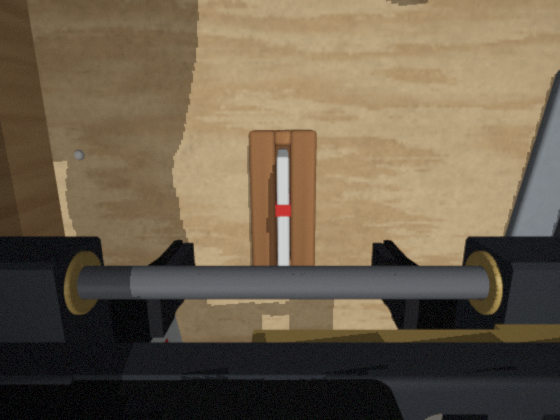

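Run:
```python
from h import *
im,d,p=load('wrist2'); hsv=cv2.cvtColor(im,cv2.COLOR_RGB2HSV)
b=cv2.resize(im[125:275,230:330],None,fx=4,fy=4,interpolation=cv2.INTER_CUBIC); cv2.imwrite('pics/c3.png',b[:,:,::-1])
red=((hsv[...,0]<8)|(hsv[...,0]>172))&(hsv[...,1]>150); red[:,:230]=0; red[:,330:]=0; red[240:]=0
v,u=np.nonzero(red); print(u.min(),u.max(),v.min(),v.max(),onplane(p,u.mean(),v.mean(),.085))
for r in range(146,262,6): print(r,im[r,272:296,0])
print(im[140:165,283])
```

```text
275 290 202 216 [ 0.59954692 -0.01986471  0.085     ]
146 [146 133 113  86 100 107 104 108 104 104 103 107 108 110 106 109 106  99
  88 115 131 141 147 149]
152 [148 138 117  94 105 107 110 122 124 124 124 126 124 125 125 118 112  99
  88 114 130 142 147 147]
158 [149 139 119 101 110 165 189 198 198 197 197 198 197 199 198 185 140 105
  88 114 130 142 144 148]
164 [143 131 112  81 109 173 195 204 206 206 204 205 207 205 205 191 154 110
  87 113 132 140 147 148]
170 [115  89  83  70 108 169 194 204 205 205 206 204 204 206 204 192 155 110
  89 115 130 140 146 146]
176 [ 97  90  83  72 107 168 191 203 205 205 204 204 205 207 203 191 152 110
  84 117 130 140 145 149]
182 [ 99  90  82  74 107 163 193 205 207 205 205 204 205 206 204 192 157 114
  84 113 130 140 146 146]
188 [ 97  91  86  72  99 163 189 203 205 206 203 204 204 206 204 191 146 108
  84 114 127 141 143 144]
194 [100  94  85  73  88 157 189 203 204 205 204 203 203 206 205 191 165 125
  89 114 131 137 144 147]
200 [101  94  85  77  92 153 185 202 206 205 204 203 203 205 203 191 168 129
  99 114 126 136 144 146]
206 [ 98  94 102
[... 689 characters left out ...]
23 136 140 143]
248 [ 97  97  94  80  70 108 174 198 204 205 204 203 202 204 204 196 178 130
  85 105 126 134 138 141]
254 [ 99  96  89  84  68  89 168 196 204 205 204 204 203 204 203 195 180 114
  76 104 121 133 138 139]
260 [ 96  94  91  85  76  95 167 195 203 206 202 203 202 204 205 197 182 152
 125 113 121 134 139 138]
[[158 113  74]
 [160 114  77]
 [154 110  71]
 [141 100  63]
 [125  87  56]
 [104  71  46]
 [107  76  51]
 [105  75  51]
 [ 98  82  65]
 [ 96  99  95]
 [123 127 125]
 [125 129 127]
 [126 127 126]
 [124 127 125]
 [124 126 126]
 [126 129 128]
 [143 146 145]
 [182 184 182]
 [198 200 200]
 [204 206 206]
 [205 207 206]
 [204 206 205]
 [205 207 206]
 [205 207 206]
 [205 208 206]]
```

View pics/c3.png

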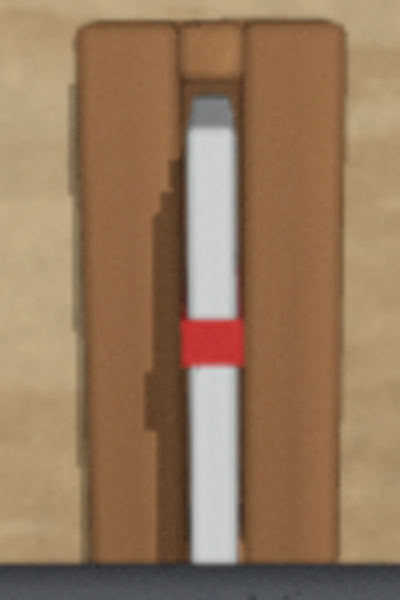

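Plate confirmed in both wrist views: centre (0.609, -0.0195), band 9.1 mm toward the robot from the middle. I grip 8 mm past the middle, clear of the band.

>>> arm_command(
  commands=[
    {"slide":[30,-8,0.5],"dr":[0,0,0],"claw":-1},
    {"slide":[60,-8,0.5],"dr":[0,0,0],"claw":-1},
    {"slide":[85,-8,0.5],"dr":[0,0,0],"claw":-1},
    {"slide":[100,-8,0.5],"dr":[0,0,0],"claw":-1},
    {"slide":[107,-8,0.5],"dr":[0,0,0],"claw":-1},
    {"slide":[107,-8,0.5],"dr":[0,0,0],"claw":-1},
    {"slide":[107,-8,0.5],"dr":[0,0,0],"claw":1},
    {"slide":[107,-8,0.5],"dr":[0,0,0],"claw":1},
    {"slide":[107,-8,0.5],"dr":[0,0,0],"claw":1},
    {"slide":[107,-8,0.5],"dr":[0,0,0],"claw":1},
    {"slide":[107,-8,0.5],"dr":[0,0,0],"claw":1},
    {"slide":[107,-8,0.5],"dr":[0,0,0],"claw":1},
    {"slide":[107,-8,0.5],"dr":[0,0,0],"claw":1},
    {"slide":[107,-8,0.5],"dr":[0,0,0],"claw":1},
  ],
)

```text
time: 3.65
ee_pos: [0.617, -0.0185, 0.0455]
orientation: [0.5, -0.5, 0.5, 0.5]
contact_force: [0.9, -0.5, -0.7]
grip_width: 0.0311
```

Run:
```python
from h import *
s=sensors.state();print(s['time'],s['ee_pos'],s['orientation'],s['contact_force'],s['grip_width'])
```

```text
3.65 [ 0.61702083 -0.01848178  0.0455411 ] [ 0.50001069 -0.50000379  0.49998252  0.50000301] [ 0.89575544 -0.47963646 -0.72872179] 0.03114853694908364
```

>>> arm_command(
  commands=[
    {"slide":[0,0,0],"dr":[0,0,0],"claw":1},
    {"slide":[0,0,0],"dr":[0,0,0],"claw":1},
    {"slide":[0,0,0],"dr":[0,0,0],"claw":1},
    {"slide":[0,0,0],"dr":[0,0,0],"claw":1},
    {"slide":[0,0,0],"dr":[0,0,0],"claw":1},
    {"slide":[0,0,0],"dr":[0,0,0],"claw":1},
  ],
)

```text
time: 4.25
ee_pos: [0.617, -0.0185, 0.0456]
orientation: [0.5, -0.5, 0.5, 0.5]
contact_force: [0.2, 0.7, -0.3]
grip_width: 0.008
```

Run:
```python
from h import *
im,d,p=load('wrist1')
b=cv2.resize(im[45:105,205:340],None,fx=5.8,fy=5.8,interpolation=cv2.INTER_CUBIC); cv2.imwrite('pics/c4.png',b[:,:,::-1])
th=np.radians(-8.65); u=np.array([np.cos(th),np.sin(th)]); n=np.array([-u[1],u[0]])
C=cloud(p,d)
for c in [(.6135,.2894),(.6141,.2884)]:
  c=np.array(c)
  # rectified patch at z=.036: 0.25mm/px, x -60..60, y -20..20
  xs=np.arange(-60,60,.25);ys=np.arange(20,-20,-.25)
  X=c[0]+(xs[None]*u[0]+ys[:,None]*n[0])/1000; Y=c[1]+(xs[None]*u[1]+ys[:,None]*n[1])/1000
  R=np.array(p['R']);t=np.array(p['t']); W=np.stack([X,Y,0*X+.036],-1)@R.T+t
  mu=(p['fx']*W[...,0]/W[...,2]+p['cx']).astype(np.float32); mv=(p['fy']*W[...,1]/W[...,2]+p['cy']).astype(np.float32)
  r=cv2.remap(im,mu,mv,cv2.INTER_LINEAR)
  blue=r[...,2].astype(int)-r[...,0]
  prof=blue[:,150:330].mean(1); print('y profile',[(float(y),int(q)) for y,q in zip(ys[::4],prof[::4])])
  prof=blue[66:94].mean(0); print('x profile',[(float(y),int(q)) for y,q in zip(xs[::4],prof[::4]) if abs(y)>40])
cv2.imwrite('pics/c5.png',cv2.resize(r,None,fx=1.6,fy=1.6)[:,:,::-1])
```

```text
y profile [(20.0, 10), (19.0, 10), (18.0, 10), (17.0, 10), (16.0, 10), (15.0, 10), (14.0, 11), (13.0, 16), (12.0, 45), (11.0, 89), (10.0, 102), (9.0, 104), (8.0, 102), (7.0, 95), (6.0, 79), (5.0, 55), (4.0, 38), (3.0, 21), (2.0, 11), (1.0, 9), (0.0, 10), (-1.0, 10), (-2.0, 10), (-3.0, 10), (-4.0, 10), (-5.0, 11), (-6.0, 18), (-7.0, 51), (-8.0, 92), (-9.0, 103), (-10.0, 104), (-11.0, 102), (-12.0, 95), (-13.0, 77), (-14.0, 46), (-15.0, 20), (-16.0, 10), (-17.0, 9), (-18.0, 10), (-19.0, 10)]
x profile [(-60.0, 10), (-59.0, 10), (-58.0, 10), (-57.0, 11), (-56.0, 10), (-55.0, 11), (-54.0, 14), (-53.0, 41), (-52.0, 89), (-51.0, 106), (-50.0, 105), (-49.0, 99), (-48.0, 81), (-47.0, 59), (-46.0, 47), (-45.0, 43), (-44.0, 31), (-43.0, 16), (-42.0, 11), (-41.0, 11), (41.0, 13), (42.0, 12), (43.0, 12), (44.0, 12), (45.0, 12), (46.0, 19), (47.0, 41), (48.0, 67), (49.0, 93), (50.0, 105), (51.0, 107), (52.0, 103), (53.0, 90), (54.0, 49), (55.0, 15), (56.0, 8), (57.0, 7), (58.0, 8), (59.0, 8)]
y profile [(20.0, 10), (19.0, 10), (18.0, 10), (17.0, 10), (16.0, 10), (15.0, 11), (14.0, 15), (13.0, 40)
[... 186 characters left out ...]
(-4.0, 11), (-5.0, 17), (-6.0, 47), (-7.0, 89), (-8.0, 103), (-9.0, 104), (-10.0, 102), (-11.0, 96), (-12.0, 80), (-13.0, 50), (-14.0, 22), (-15.0, 10), (-16.0, 9), (-17.0, 10), (-18.0, 10), (-19.0, 10)]
x profile [(-60.0, 10), (-59.0, 10), (-58.0, 10), (-57.0, 10), (-56.0, 11), (-55.0, 12), (-54.0, 29), (-53.0, 78), (-52.0, 105), (-51.0, 105), (-50.0, 101), (-49.0, 87), (-48.0, 64), (-47.0, 48), (-46.0, 44), (-45.0, 34), (-44.0, 17), (-43.0, 9), (-42.0, 8), (-41.0, 8), (41.0, 11), (42.0, 11), (43.0, 11), (44.0, 11), (45.0, 14), (46.0, 33), (47.0, 60), (48.0, 87), (49.0, 102), (50.0, 107), (51.0, 104), (52.0, 96), (53.0, 62), (54.0, 20), (55.0, 9), (56.0, 8), (57.0, 7), (58.0, 8), (59.0, 8)]
```

View pics/c4.png

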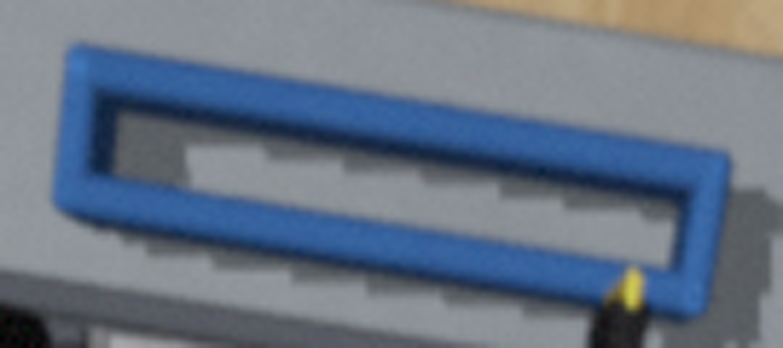

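View pics/c5.png

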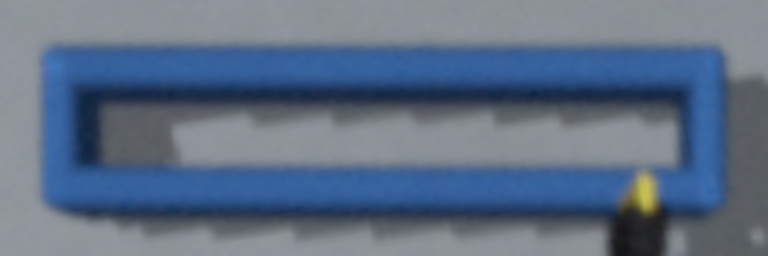

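Gripped at 8.0 mm. Slot centre from the rectified holder edges is (0.614, 0.2887), yaw -8.65°. I lift, carry over and hover.

>>> arm_command(
  commands=[
    {"slide":[-20,0,0],"dr":[0,0,0],"claw":1},
    {"slide":[-50,0,0],"dr":[0,0,0],"claw":1},
    {"slide":[-80,0,0],"dr":[0,0,0],"claw":1},
    {"slide":[-95,0,20],"dr":[0,0,0],"claw":1},
    {"slide":[-95,-1,60],"dr":[0.02,0,0],"claw":1},
    {"slide":[-95,-2,100],"dr":[0.05,0,0],"claw":1},
    {"slide":[-95,-3,145],"dr":[0.08,0,0],"claw":1},
    {"slide":[-95,-4,190],"dr":[0.11,0,0],"claw":1},
    {"slide":[-95,-5,235],"dr":[0.151,0,0],"claw":1},
    {"slide":[-95,-5,270],"dr":[0.151,0,0],"claw":1},
    {"slide":[-95,-5,295],"dr":[0.151,0,0],"claw":1},
    {"slide":[-95,-5,306],"dr":[0.151,0,0],"claw":1},
    {"slide":[-95,-5,306],"dr":[0.151,0,0],"claw":1},
    {"slide":[-95,-5,306],"dr":[0.151,0,0],"claw":1},
    {"slide":[-95,-5,306],"dr":[0.151,0,0],"claw":1},
  ],
)

```text
time: 5.75
ee_pos: [0.6228, 0.2851, 0.1406]
orientation: [0.537, -0.461, 0.537, 0.46]
contact_force: [-0.7, -0.6, -0.8]
grip_width: 0.0077
```

Run:
```python
from h import *
s=sensors.state();print(s['time'],s['ee_pos'],s['orientation'],s['contact_force'],s['grip_width'])
o=s['orientation'];from scipy.spatial.transform import Rotation as Ro
M=Ro.from_quat([o[1],o[2],o[3],o[0]]).as_matrix();print(M.round(4), np.degrees(np.arctan2(-M[0,2],M[1,2])))
ims=[]
for n in ['wrist','side']:
    im,d,p=snap(n,n+'3'); ims.append(im)
a=ims[0]; b=cv2.resize(ims[1][170:290,220:360],(560,480),interpolation=cv2.INTER_CUBIC)
cv2.imwrite('pics/c6.png',b[:,:,::-1])
```

```text
5.75 [0.62280196 0.28511184 0.14059096] [ 0.53674145 -0.46057648  0.53703284  0.4597539 ] [-0.71240169 -0.64836562 -0.76673625] 0.007661028813377291
[[ 4.000e-04 -9.882e-01  1.530e-01]
 [-1.200e-03  1.530e-01  9.882e-01]
 [-1.000e+00 -6.000e-04 -1.100e-03]] -8.800357094518596
```

View pics/wrist3.png

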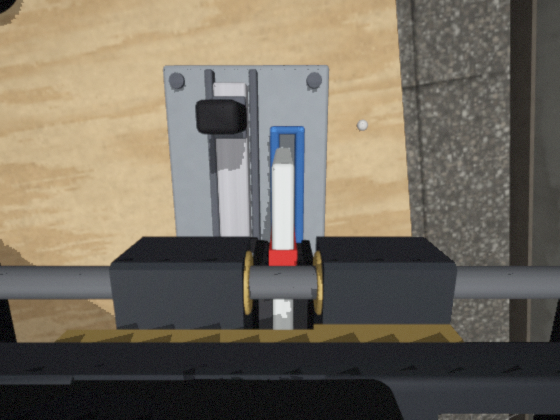

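View pics/c6.png

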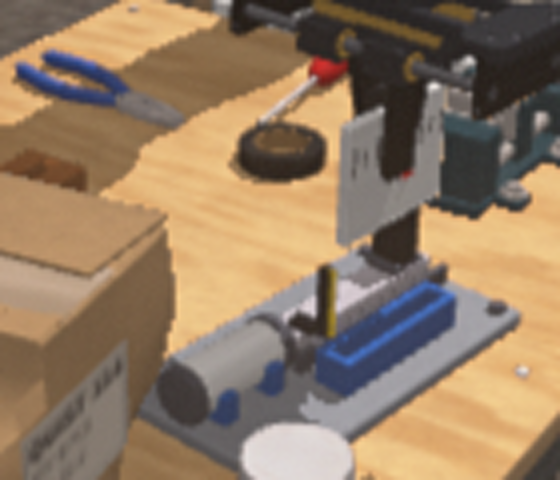

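Run:
```python
from h import *
s=sensors.state();print(s['ee_pos'],s['time'])
im,d,p=load('wrist3')
b=cv2.resize(im[115:245,225:345],None,fx=4.5,fy=4.5,interpolation=cv2.INTER_CUBIC); cv2.imwrite('pics/c7.png',b[:,:,::-1])
th=np.radians(-8.65); u=np.array([np.cos(th),np.sin(th)]); n=np.array([-u[1],u[0]])
c=np.array((.6140,.2887))
def rect(z,fn):
  xs=np.arange(-60,10,.25);ys=np.arange(20,-20,-.25)
  X=c[0]+(xs[None]*u[0]+ys[:,None]*n[0])/1000; Y=c[1]+(xs[None]*u[1]+ys[:,None]*n[1])/1000
  R=np.array(p['R']);t=np.array(p['t']); W=np.stack([X,Y,0*X+z],-1)@R.T+t
  mu=(p['fx']*W[...,0]/W[...,2]+p['cx']).astype(np.float32); mv=(p['fy']*W[...,1]/W[...,2]+p['cy']).astype(np.float32)
  r=cv2.remap(im,mu,mv,cv2.INTER_LINEAR)
  cv2.imwrite('pics/'+fn,cv2.resize(r,None,fx=2.5,fy=2.5)[:,:,::-1]); return xs,ys,r
xs,ys,r=rect(.036,'c8.png'); blue=r[...,2].astype(int)-r[...,0]
for a,bb in [(-50,-48),(-45,-35),(-30,-20),(-20,-12)]:
  pr=blue[:,(xs>=a)&(xs<bb)].mean(1); print(a,bb,[(float(y),int(q)) for y,q in zip(ys[::2],pr[::2]) if 4<abs(y)<16 and 25<q<95])
pr=blue[(abs(ys)<4)].mean(0); print('x',[(float(y),int(q)) for y,q in zip(xs[::2],pr[::2]) if y<-42])
xs,ys,r=rect(s['ee_pos'][2]-.0456+.085,'c9.png')
g=r[...,0].astype(int)
for a,bb in [(-44,-38),(-30,-25)]:
  pr=g[:,(xs>=a)&(xs<bb)].mean(1); print('plate',a,[(float(y),int(q)) for y,q in zip(ys[::2],pr[::2]) if abs(y)<8])
pr=g[(abs(ys)<2)].mean(0); print('x',[(float(y),int(q)) for y,q in zip(xs[::2],pr[::2]) if y<-36 and y>-52])
```

```text
[0.62262621 0.28569642 0.14073183] 5.85
-50 -48 [(13.5, 44), (13.0, 79), (7.0, 85), (6.5, 77), (6.0, 70), (5.5, 68), (5.0, 66), (4.5, 66), (-4.5, 74), (-5.0, 82), (-5.5, 92), (-11.5, 71), (-12.0, 40)]
-45 -35 [(14.0, 26), (13.5, 48), (13.0, 86), (7.5, 88), (7.0, 67), (6.5, 43), (-5.0, 28), (-5.5, 50), (-6.0, 64), (-6.5, 71), (-7.0, 79), (-7.5, 88), (-11.5, 77), (-12.0, 47)]
-30 -20 [(13.5, 51), (13.0, 88), (7.5, 89), (7.0, 70), (6.5, 39), (-10.5, 38), (-11.0, 60), (-11.5, 57), (-12.0, 44)]
-20 -12 [(13.5, 49), (13.0, 82), (7.5, 89), (7.0, 69), (6.5, 33), (-11.0, 28), (-11.5, 37), (-12.0, 37)]
x [(-60.0, 11), (-59.5, 12), (-59.0, 12), (-58.5, 11), (-58.0, 12), (-57.5, 11), (-57.0, 11), (-56.5, 11), (-56.0, 11), (-55.5, 12), (-55.0, 16), (-54.5, 51), (-54.0, 84), (-53.5, 111), (-53.0, 115), (-52.5, 117), (-52.0, 117), (-51.5, 116), (-51.0, 113), (-50.5, 110), (-50.0, 104), (-49.5, 90), (-49.0, 64), (-48.5, 29), (-48.0, 15), (-47.5, 9), (-47.0, 9), (-46.5, 10), (-46.0, 10), (-45.5, 10), (-45.0, 10), (-44.5, 9), (-44.0, 9), (-43.5, 9), (-43.0, 9), (-42.5, 9)]
plate -44 [(7.5, 160), (7.0,
[... 488 characters left out ...]
(2.5, 53), (2.0, 71), (1.5, 159), (1.0, 207), (0.5, 220), (0.0, 228), (-0.5, 227), (-1.0, 227), (-1.5, 226), (-2.0, 226), (-2.5, 226), (-3.0, 227), (-3.5, 228), (-4.0, 228), (-4.5, 227), (-5.0, 219), (-5.5, 199), (-6.0, 149), (-6.5, 81), (-7.0, 102), (-7.5, 115)]
x [(-51.5, 104), (-51.0, 103), (-50.5, 102), (-50.0, 103), (-49.5, 107), (-49.0, 125), (-48.5, 127), (-48.0, 128), (-47.5, 130), (-47.0, 130), (-46.5, 130), (-46.0, 132), (-45.5, 134), (-45.0, 135), (-44.5, 136), (-44.0, 144), (-43.5, 186), (-43.0, 203), (-42.5, 209), (-42.0, 211), (-41.5, 211), (-41.0, 211), (-40.5, 210), (-40.0, 211), (-39.5, 211), (-39.0, 211), (-38.5, 211), (-38.0, 211), (-37.5, 211), (-37.0, 211), (-36.5, 210)]
```

View pics/c8.png

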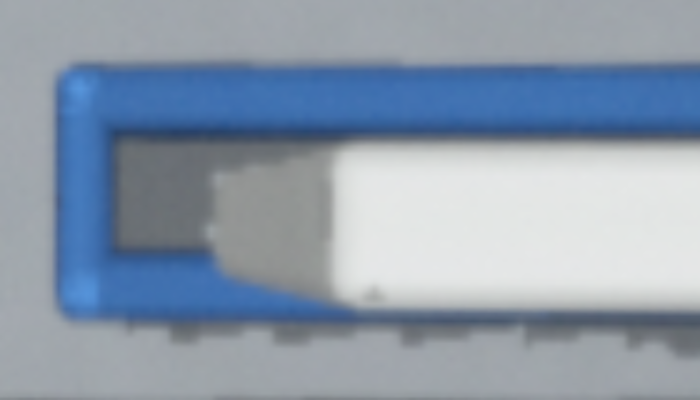

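View pics/c7.png

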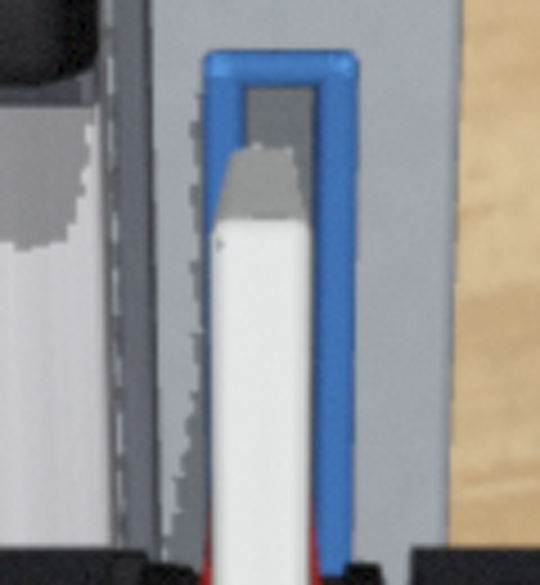

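>>> arm_command(
  commands=[
    {"slide":[20,0,0],"dr":[0,0,0],"claw":1},
    {"slide":[40,0,0],"dr":[0,0,0],"claw":1},
    {"slide":[50,0,0],"dr":[0,0,0],"claw":1},
    {"slide":[50,0,0],"dr":[0,0,0],"claw":1},
    {"slide":[50,0,0],"dr":[0,0,0],"claw":1},
    {"slide":[50,0,0],"dr":[0,0,0],"claw":1},
  ],
)

```text
time: 6.45
ee_pos: [0.6227, 0.2878, 0.0919]
orientation: [0.537, -0.461, 0.536, 0.461]
contact_force: [-0.5, 0.5, -1.2]
grip_width: 0.0078
```

```bash
cat > st.py <<'E'
from h import *
from scipy.spatial.transform import Rotation as Ro
s=sensors.state();o=s['orientation']
M=Ro.from_quat([o[1],o[2],o[3],o[0]]).as_matrix()
print(s['time'],s['ee_pos'].round(4),'F',s['contact_force'].round(1),s['grip_width'],'zaxis yaw',np.degrees(np.arctan2(M[1,2],M[0,2])).round(2),'tilt',M[:,0].round(4), 'qv',abs(s['qvel']).max().round(3))
E
python3 st.py
```

```text
6.45 [0.6227 0.2878 0.0919] F [-0.5  0.5 -1.2] 0.007761039951119806 zaxis yaw 81.34 tilt [ 1.7e-03  9.0e-04 -1.0e+00] qv 0.003
```

```bash
cat > rc.py <<'E'
from h import *
import sys
s=sensors.state(); im,d,p=snap('wrist',sys.argv[1])
th=np.radians(-8.65); u=np.array([np.cos(th),np.sin(th)]); n=np.array([-u[1],u[0]])
c=np.array((.6140,.2887))
print('TCP rel c (u,n):',((s['ee_pos'][:2]-c)@u*1000).round(2),((s['ee_pos'][:2]-c)@n*1000).round(2))
def rect(z,fn):
  xs=np.arange(-60,10,.25);ys=np.arange(20,-20,-.25)
  X=c[0]+(xs[None]*u[0]+ys[:,None]*n[0])/1000; Y=c[1]+(xs[None]*u[1]+ys[:,None]*n[1])/1000
  R=np.array(p['R']);t=np.array(p['t']); W=np.stack([X,Y,0*X+z],-1)@R.T+t
  mu=(p['fx']*W[...,0]/W[...,2]+p['cx']).astype(np.float32); mv=(p['fy']*W[...,1]/W[...,2]+p['cy']).astype(np.float32)
  r=cv2.remap(im,mu,mv,cv2.INTER_LINEAR)
  cv2.imwrite('pics/'+fn,cv2.resize(r,None,fx=2.5,fy=2.5)[:,:,::-1]); return xs,ys,r
def edges(c,pr,th,lo=-99,hi=99):
  o=[]
  for i in range(len(pr)-1):
    if (pr[i]-th)*(pr[i+1]-th)<0 and lo<c[i]<hi: o.append(round(float(c[i]+(th-pr[i])/(pr[i+1]-pr[i])*(c[i+1]-c[i])),2))
  return o
xs,ys,r=rect(.036,sys.argv[1]+'_m.png'); blue=r[...,2].astype(int)-r[...,0]
for a,bb in [(-52.5,-50.5),(-47,-45.5),(-46,-44),(-40,-30),(-20,-12)]:
  print('holder y edges',a,bb,edges(ys,blue[:,(xs>=a)&(xs<bb)].mean(1),55))
print('holder x edges',edges(xs,blue[abs(ys)<4].mean(0),55))
xs,ys,r=rect(s['ee_pos'][2]-.0456+.085,sys.argv[1]+'_p.png'); g=r[...,0].astype(int)
for a,bb in [(-42,-38),(-30,-25)]: print('plate y',edges(ys,g[:,(xs>=a)&(xs<bb)].mean(1),150,-12,12))
print('plate x',edges(xs,g[(abs(ys)<2)].mean(0),170,-55,-35))
E
python3 rc.py wrist4
```

```text
TCP rel c (u,n): 8.71 0.37
holder y edges -52.5 -50.5 [13.48, -11.78]
holder y edges -47 -45.5 [13.45, 6.82, -5.02, -11.78]
holder y edges -46 -44 [13.46, 6.78, -5.02, -11.8]
holder y edges -40 -30 [13.44, 7.0, -5.86, -11.84]
holder y edges -20 -12 [13.47, 7.43, -7.16, -11.77]
holder x edges [-54.66, -48.88]
plate y [8.1, 4.0, -3.54, -7.35, -10.6]
plate y [7.99, 3.98, -3.57, -7.53, -10.54]
plate x [-44.54]
```

View pics/wrist4_m.png

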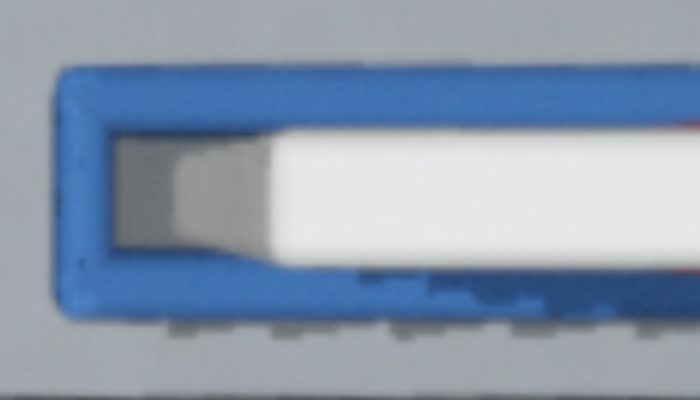

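>>> arm_command(
  commands=[
    {"slide":[5,1.1,0.4],"dr":[0,0,0],"claw":1},
    {"slide":[12,1.1,0.4],"dr":[0,0,0],"claw":1},
    {"slide":[18,1.1,0.4],"dr":[0,0,0],"claw":1},
    {"slide":[22,1.1,0.4],"dr":[0,0,0],"claw":1},
    {"slide":[26,1.1,0.4],"dr":[0,0,0],"claw":1},
    {"slide":[26,1.1,0.4],"dr":[0,0,0],"claw":1},
    {"slide":[26,1.1,0.4],"dr":[0,0,0],"claw":1},
  ],
)

```text
time: 7.2
ee_pos: [0.6211, 0.2881, 0.0646]
orientation: [0.536, -0.461, 0.536, 0.461]
contact_force: [0.1, -0.2, -1.2]
grip_width: 0.0076
```

```bash
python3 st.py; python3 rc.py wrist5
```

```text
7.2 [0.6211 0.2881 0.0646] F [ 0.1 -0.2 -1.2] 0.007638324269643502 zaxis yaw 81.35 tilt [ 1.e-04  1.e-04 -1.e+00] qv 0.006
TCP rel c (u,n): 7.08 0.47
holder y edges -52.5 -50.5 [13.42, -11.81]
holder y edges -47 -45.5 [13.44, 6.71, -4.95, -11.76]
holder y edges -46 -44 [13.41, 6.73, -4.96, -11.7]
holder y edges -40 -30 [13.44, 6.88, -5.82, -11.73]
holder y edges -20 -12 [13.43, 6.93, -6.27, -11.81]
holder x edges [-54.81, -48.99]
plate y [9.21, 4.12, -3.4, -8.42, -11.97]
plate y [9.22, 4.09, -3.42, -8.43, -11.92]
plate x [-46.19]
```

View pics/wrist5_m.png

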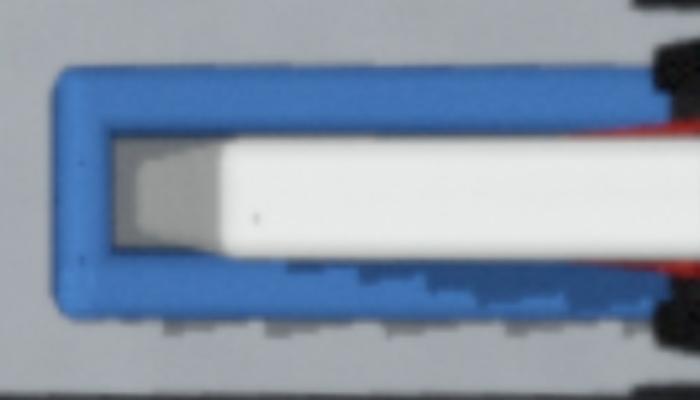

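Entered 7 mm with no contact force. I go down the remaining 17 mm.

>>> arm_command(
  commands=[
    {"slide":[4,0,0.3],"dr":[0,0,0],"claw":1},
    {"slide":[8,0,0.3],"dr":[0,0,0],"claw":1},
    {"slide":[12,0,0.3],"dr":[0,0,0],"claw":1},
    {"slide":[15,0,0.3],"dr":[0,0,0],"claw":1},
    {"slide":[17,0,0.3],"dr":[0,0,0],"claw":1},
    {"slide":[17,0,0.3],"dr":[0,0,0],"claw":1},
    {"slide":[17,0,0.3],"dr":[0,0,0],"claw":1},
  ],
)

```text
time: 7.95
ee_pos: [0.6211, 0.2884, 0.0476]
orientation: [0.536, -0.461, 0.536, 0.461]
contact_force: [0.1, -0.8, -0.4]
grip_width: 0.0078
```

```bash
python3 st.py; python3 rc.py wrist6
```

```text
7.95 [0.6211 0.2884 0.0476] F [ 0.1 -0.8 -0.4] 0.007827885123707549 zaxis yaw 81.35 tilt [ 1.e-04  0.e+00 -1.e+00] qv 0.002
TCP rel c (u,n): 7.04 0.77
holder y edges -52.5 -50.5 [13.48, -11.69]
holder y edges -47 -45.5 [13.43, 6.74, -4.94, -11.61]
holder y edges -46 -44 [13.42, 6.7, -4.92, -11.61]
holder y edges -40 -30 [13.44, 6.79, -5.29, -11.73]
holder y edges -20 -12 [13.43, 6.79, -5.53, -11.75]
holder x edges [-54.93, -48.99]
plate y [9.99, 4.43, -3.11, -9.2]
plate y [10.15, 4.42, -3.12, -8.71]
plate x [-46.22]
```

>>> arm_command(
  commands=[
    {"slide":[0.5,0,0],"dr":[0,0,0],"claw":1},
    {"slide":[0.5,0,0],"dr":[0,0,0],"claw":0.7},
    {"slide":[0.5,0,0],"dr":[0,0,0],"claw":0.4},
    {"slide":[0.5,0,0],"dr":[0,0,0],"claw":0.2},
    {"slide":[0.5,0,0],"dr":[0,0,0],"claw":0.2},
    {"slide":[0.5,0,0],"dr":[0,0,0],"claw":0.2},
    {"slide":[0.5,0,0],"dr":[0,0,0],"claw":0.2},
  ],
)

```text
time: 8.7
ee_pos: [0.621, 0.2884, 0.0471]
orientation: [0.536, -0.461, 0.536, 0.461]
contact_force: [-0.8, -0.7, 0.1]
grip_width: 0.0336
```

```bash
python3 st.py; python3 rc.py wrist7
python3 - <<'E'
from h import *
im,d,p=snap('side','side7')
b=cv2.resize(im[170:290,220:360],(560,480),interpolation=cv2.INTER_CUBIC)
cv2.imwrite('pics/c10.png',b[:,:,::-1])
E
```

```text
8.7 [0.621  0.2884 0.0471] F [-0.8 -0.7  0.1] 0.03359809830829693 zaxis yaw 81.35 tilt [ 1.e-04  0.e+00 -1.e+00] qv 0.002
TCP rel c (u,n): 7.0 0.77
holder y edges -52.5 -50.5 [13.47, -11.67]
holder y edges -47 -45.5 [13.45, 6.72, -4.96, -11.61]
holder y edges -46 -44 [13.44, 6.72, -4.94, -11.62]
holder y edges -40 -30 [13.45, 6.8, -5.3, -11.73]
holder y edges -20 -12 [13.44, 6.81, -5.53, -11.76]
holder x edges [-54.95, -49.03]
plate y [10.15, 4.45, -3.13, -9.21]
plate y [10.17, 4.45, -3.12, -8.76]
plate x [-46.15]
```

View pics/c10.png

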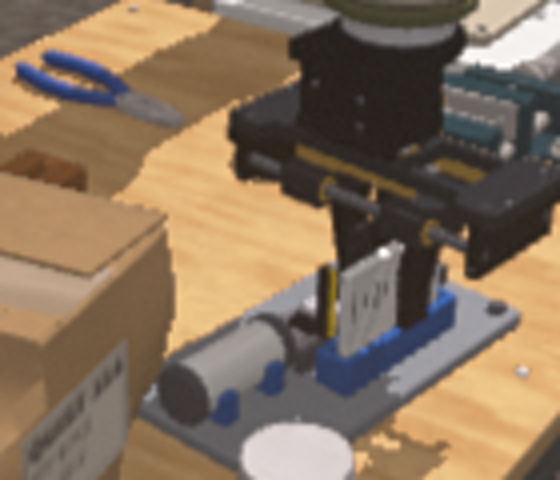

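View pics/wrist7.png

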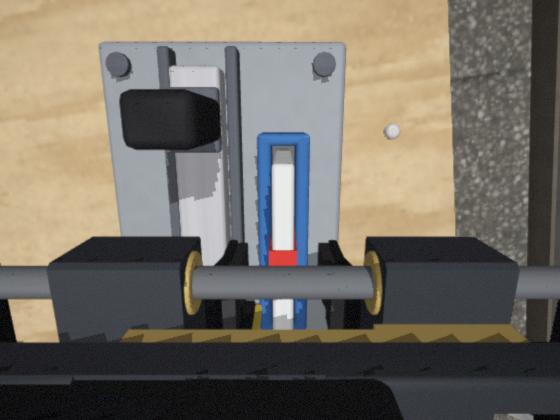

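Run:
```python
from h import *
for nm in ['scene0','wrist1']:
    im,d,p=load(nm); C=cloud(p,d)
    for x in np.arange(0.30,0.56,0.025):
        row=[]
        for y in np.arange(0.1,0.40,0.025):
            m=(abs(C[...,0]-x)<.0125)&(abs(C[...,1]-y)<.0125)&(C[...,2]<.2)&(C[...,2]>-.05)
            row.append(int(1000*C[...,2][m].max()) if m.any() else -1)
        print(nm,round(x,3),row)
```

```text
scene0 0.3 [4, 4, 21, 63, 65, 65, 63, 21, 4, 5, 10, 9, 4]
scene0 0.325 [4, 3, 3, 67, 68, 67, 67, 4, 4, 4, 9, 9, 3]
scene0 0.35 [4, 4, 13, 65, 66, 66, 65, 10, 4, 4, 10, 9, 3]
scene0 0.375 [21, 3, 23, 68, 68, 68, 67, 23, 4, 4, 5, 9, 5]
scene0 0.4 [20, 21, 5, 68, 69, 68, 68, 4, 4, 4, 6, 12, 3]
scene0 0.425 [22, 21, -1, -1, -1, 3, 5, 5, 4, 4, 7, 11, 10]
scene0 0.45 [20, 3, 4, 4, 4, 5, 5, 4, 4, 4, 4, 4, 3]
scene0 0.475 [3, 3, 4, 4, 5, 4, 3, 3, 4, 3, 5, 4, 4]
scene0 0.5 [5, 3, 4, 4, 14, 20, 27, 15, 11, 4, 3, 3, 4]
scene0 0.525 [5, 5, 4, 4, 15, 18, 88, 77, 15, 19, 4, 5, 3]
scene0 0.55 [4, 3, 3, 4, 15, 15, 93, 93, 39, 15, 4, 4, 3]
wrist1 0.3 [-1, 1, 1, -1, -1, -1, -1, -1, -1, -1, -1, -1, -1]
wrist1 0.325 [-1, 1, 1, 32, 25, 22, 11, 1, 0, -2, -1, -1, -1]
wrist1 0.35 [-1, 0, 1, 39, 36, 29, 30, 1, 1, 1, 5, -1, -1]
wrist1 0.375 [-1, 1, 20, 65, 66, 65, 64, 19, 1, 1, 1, -1, -1]
wrist1 0.4 [-1, 1, 1, 65, 65, 66, 65, 1, 1, 1, 1, -2, -1]
wrist1 0.425 [18, 18, 1, 62, 63, 57, 44, 1, 1, 1, 4, -1, -1]
wrist1 0.45 [18, 1, 1, 1, 1, 1, 1, 1, 1, 1, 1, -1, -1]
wrist1 0.475 [1, 1, 1, 1, 1, 1, 1, 1, 1, 1, 1, -1, -1]
wrist1 0.5 [0, 1, 1, 1, 12, 18, 25, 11, 1, 1, 1, -1, -1]
wrist1 0.525 [1, 1, 1, 1, 13, 17, 27, 26, 13, 18, 1, -1, -1]
wrist1 0.55 [1, 1, 1, 2, 13, 26, 90, 90, 36, 13, 1, 0, -1]
```

Vice (top 0.068 m) is clear of the gripper body. I lift straight off the plate, then turn the jaws along the pull above the handle.

>>> arm_command(
  commands=[
    {"slide":[-15,0,0],"dr":[0,0,0],"claw":0.2},
    {"slide":[-40,0,0],"dr":[0,0,0],"claw":0.2},
    {"slide":[-75,0,0],"dr":[0,0,0],"claw":0.2},
    {"slide":[-110,0,0],"dr":[0.1,0,0],"claw":0},
    {"slide":[-120,15,-10],"dr":[0.24,0,0],"claw":-0.2},
    {"slide":[-120,30,-20],"dr":[0.38,0,0],"claw":-0.2},
    {"slide":[-120,45,-30],"dr":[0.52,0,0],"claw":-0.2},
    {"slide":[-120,60,-40],"dr":[0.66,0,0],"claw":-0.2},
    {"slide":[-120,67,-42],"dr":[0.8,0,0],"claw":-0.2},
    {"slide":[-120,67,-42],"dr":[0.94,0,0],"claw":-0.2},
    {"slide":[-120,67,-42],"dr":[1.08,0,0],"claw":-0.2},
    {"slide":[-120,67,-42],"dr":[1.22,0,0],"claw":-0.2},
    {"slide":[-120,67,-42],"dr":[1.36,0,0],"claw":-0.2},
    {"slide":[-120,67,-42],"dr":[1.5,0,0],"claw":-0.2},
    {"slide":[-120,67,-42],"dr":[1.5708,0,0],"claw":-0.2},
    {"slide":[-120,67,-42],"dr":[1.5708,0,0],"claw":-0.2},
    {"slide":[-120,67,-42],"dr":[1.5708,0,0],"claw":-0.2},
  ],
)

```text
time: 10.5
ee_pos: [0.5486, 0.2572, 0.1679]
orientation: [0.705, 0.053, 0.705, -0.052]
contact_force: [0.9, -0.1, 1.1]
grip_width: 0.0522
```

```bash
python3 st.py
python3 - <<'E'
from h import *
im,d,p=snap('wrist','wrist8'); 
im,d,p=snap('side','side8')
b=cv2.resize(im[170:290,220:360],(560,480),interpolation=cv2.INTER_CUBIC)
cv2.imwrite('pics/c11.png',b[:,:,::-1])
E
```

```text
10.5 [0.5486 0.2572 0.1679] F [ 0.9 -0.1  1.1] 0.052236403045674513 zaxis yaw -8.5 tilt [ 8.e-04  5.e-04 -1.e+00] qv 0.005
```

View pics/wrist8.png

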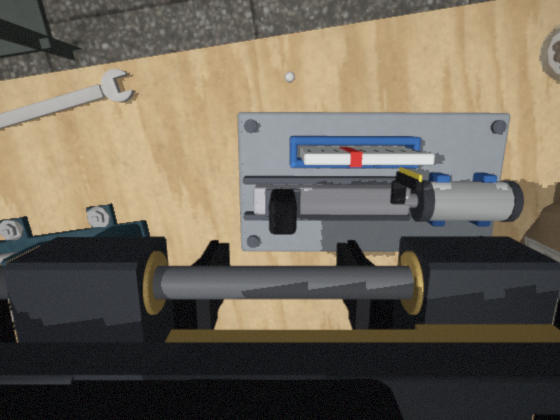

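View pics/c11.png

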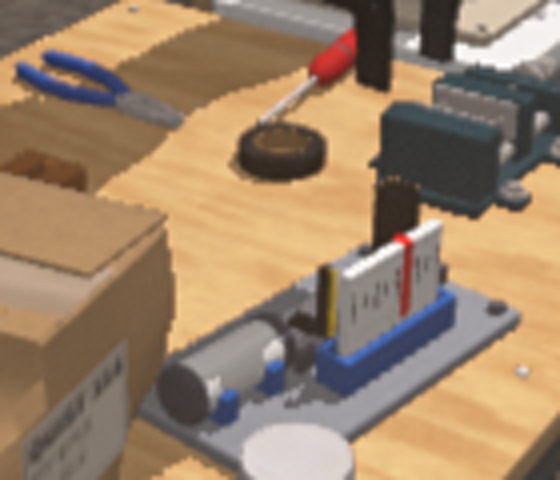

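The plate stands upright and home; the wrist view shows the red band at about (357,157) and the yellow pointer at (410,175). I measure the pull needed.

Run:
```python
from h import *
im,d,p=load('wrist8'); hsv=cv2.cvtColor(im,cv2.COLOR_RGB2HSV); C=cloud(p,d)
th=np.radians(-8.65); u=np.array([np.cos(th),np.sin(th)]); n=np.array([-u[1],u[0]]); c=np.array((.6140,.2887))
def un(X): X=np.array(X)[:2]-c; return (X@u*1000).round(2),(X@n*1000).round(2)
b=cv2.resize(im[105:235,230:450],None,fx=3.6,fy=3.6,interpolation=cv2.INTER_CUBIC); cv2.imwrite('pics/c12.png',b[:,:,::-1])
red=((hsv[...,0]<8)|(hsv[...,0]>172))&(hsv[...,1]>150); red[:,:330]=0; red[:,380:]=0; red[:130]=0; red[180:]=0
v,uu=np.nonzero(red); print('red',uu.min(),uu.max(),v.min(),v.max())
for r in range(v.min(),v.max()+1):
    q=np.nonzero(red[r])[0]
    w=np.nonzero((im[r,290:445].min(-1)>170)|red[r,290:445])[0]+290
    if len(q): print(r,q.min(),q.max(),'band',un(onplane(p,(q.min()+q.max())/2,r,.087)),'plate',w.min() if len(w) else '',w.max() if len(w) else '',un(onplane(p,w.min()-.5,r,.087)) if len(w) else '',un(onplane(p,w.max()+.5,r,.087)) if len(w) else '')
y=(hsv[...,0]>20)&(hsv[...,0]<32)&(hsv[...,1]>150); y[:,:385]=0;y[:,435:]=0;y[:160]=0;y[190:]=0
v,uu=np.nonzero(y); 
for a,bb in sorted(zip(uu,v)): print('(%d,%d)'%(a,bb),end=' ')
print()
i=np.argmin(uu); 
k=np.argmax(uu); print('ptr ends',un(onplane(p,uu[i],v[i],.082)),un(onplane(p,uu[k],v[k],.082)),un(onplane(p,uu[k],v[k],.036)))
k=(im.max(-1)<45)&(C[...,2]>0.084)&(C[...,2]<.096); k[:,:262]=0;k[:,305:]=0;k[:180]=0;k[238:]=0
vv,uu=np.nonzero(k); print('handle top px',uu.min(),uu.max(),vv.min(),vv.max(),un(onplane(p,(uu.min()+uu.max())/2,(vv.min()+vv.max())/2,.09)))
s=sensors.state(); print('TCP',un(s['ee_pos']))
```

```text
red 342 361 148 166
148 342 350 band (np.float64(-17.35), np.float64(8.13)) plate 342 350 (np.float64(-20.4), np.float64(8.12)) (np.float64(-14.29), np.float64(8.14))
149 344 353 band (np.float64(-15.61), np.float64(7.46)) plate 344 353 (np.float64(-19.01), np.float64(7.45)) (np.float64(-12.22), np.float64(7.47))
150 346 356 band (np.float64(-13.88), np.float64(6.79)) plate 346 356 (np.float64(-17.62), np.float64(6.78)) (np.float64(-10.14), np.float64(6.8))
151 348 359 band (np.float64(-12.15), np.float64(6.13)) plate 348 359 (np.float64(-16.23), np.float64(6.11)) (np.float64(-8.06), np.float64(6.14))
152 350 361 band (np.float64(-10.75), np.float64(5.46)) plate 350 361 (np.float64(-14.84), np.float64(5.44)) (np.float64(-6.66), np.float64(5.47))
153 351 361 band (np.float64(-10.37), np.float64(4.78)) plate 351 361 (np.float64(-14.12), np.float64(4.77)) (np.float64(-6.62), np.float64(4.79))
154 351 361 band (np.float64(-10.33), np.float64(4.11)) plate 305 433 (np.float64(-45.46), np.float64(4.02)) (np.float64(42.55), np.float64(4.24))
155 351 360 band (np.float64(-10.64), np.float64(3
[... 2339 characters left out ...]
,176) (412,172) (412,173) (412,174) (412,175) (412,176) (413,173) (413,174) (413,175) (413,176) (413,177) (414,173) (414,174) (414,175) (414,176) (414,177) (415,173) (415,174) (415,175) (415,176) (415,177) (415,178) (416,174) (416,175) (416,176) (416,177) (416,178) (417,174) (417,175) (417,176) (417,177) (417,178) (417,179) (418,175) (418,176) (418,177) (418,178) (418,179) (419,175) (419,176) (419,177) (419,178) (419,179) (420,175) (420,181) (421,180) 
ptr ends (np.float64(22.17), np.float64(-6.01)) (np.float64(37.78), np.float64(-14.49)) (np.float64(56.12), np.float64(-21.94))
handle top px 269 296 199 233 (np.float64(-60.35), np.float64(-38.99))
TCP (np.float64(-59.97), np.float64(-41.14))
```

View pics/c12.png

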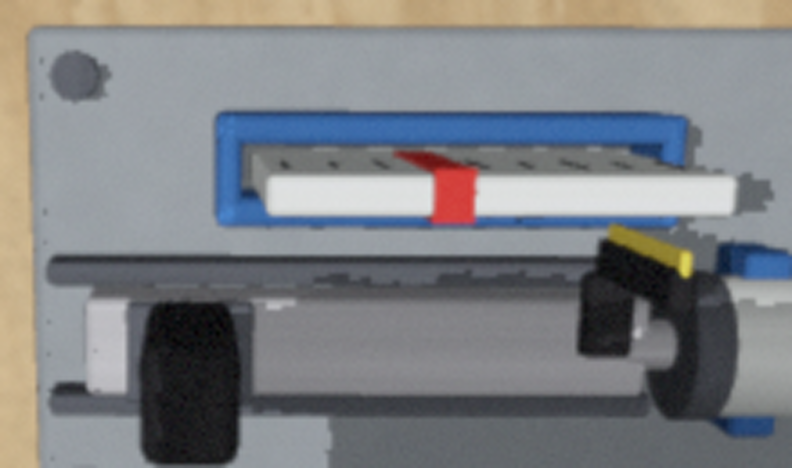

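>>> arm_command(
  commands=[
    {"slide":[30,0,0],"dr":[0,0,0],"claw":-0.2},
    {"slide":[60,0,0],"dr":[0,0,0],"claw":-0.2},
    {"slide":[85,0,0],"dr":[0,0,0],"claw":-0.2},
    {"slide":[105,0,0],"dr":[0,0,0],"claw":-0.2},
    {"slide":[118,0,0],"dr":[0,0,0],"claw":-0.2},
    {"slide":[118,0,0],"dr":[0,0,0],"claw":-0.2},
    {"slide":[118,0,0],"dr":[0,0,0],"claw":-0.2},
    {"slide":[118,0,0],"dr":[0,0,0],"claw":1},
    {"slide":[118,0,0],"dr":[0,0,0],"claw":1},
    {"slide":[118,0,0],"dr":[0,0,0],"claw":1},
    {"slide":[118,0,0],"dr":[0,0,0],"claw":1},
    {"slide":[118,0,0],"dr":[0,0,0],"claw":1},
    {"slide":[118,0,0],"dr":[0,0,0],"claw":1},
    {"slide":[118,0,0],"dr":[0,0,0],"claw":1},
    {"slide":[118,0,0],"dr":[0,0,0],"claw":1},
    {"slide":[118,0,0],"dr":[0,0,0],"claw":1},
  ],
)

```text
time: 12.2
ee_pos: [0.5484, 0.257, 0.0492]
orientation: [0.705, 0.053, 0.705, -0.053]
contact_force: [-2.6, -0.5, 4.7]
grip_width: 0.0202
```

```bash
python3 st.py
python3 - <<'E'
from h import *
im,d,p=snap('wrist','wrist9'); 
im,d,p=snap('side','side9')
b=cv2.resize(im[170:290,220:360],(560,480),interpolation=cv2.INTER_CUBIC)
cv2.imwrite('pics/c13.png',b[:,:,::-1])
E
```

```text
12.2 [0.5484 0.257  0.0492] F [-2.6 -0.5  4.7] 0.020160667654862404 zaxis yaw -8.65 tilt [ 0.e+00  1.e-04 -1.e+00] qv 0.002
```

View pics/wrist9.png

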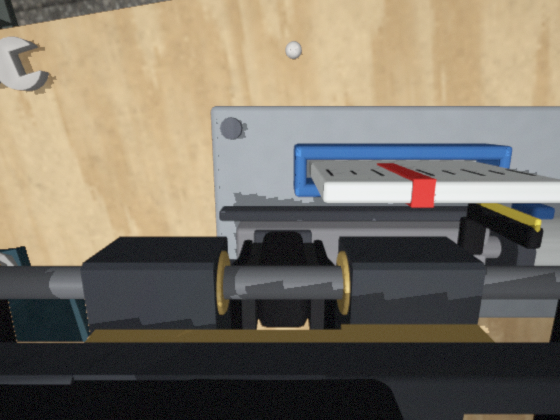

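View pics/c13.png

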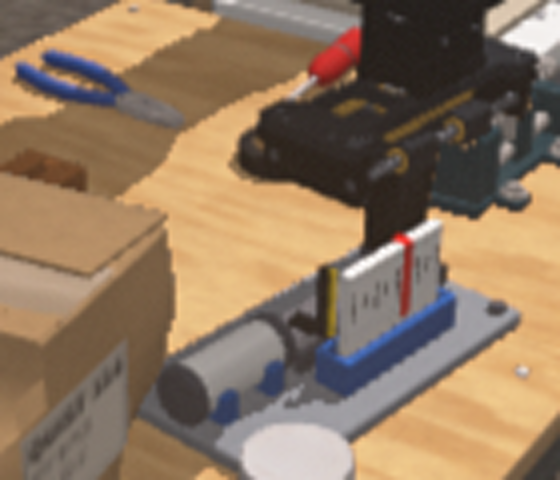

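Handle gripped (20.2 mm wide, as specified). I pull about 47 mm.

>>> arm_command(
  commands=[
    {"slide":[0,0,-4],"dr":[0,0,0],"claw":1},
    {"slide":[0,0,-9],"dr":[0,0,0],"claw":1},
    {"slide":[0,0,-14],"dr":[0,0,0],"claw":1},
    {"slide":[0,0,-19],"dr":[0,0,0],"claw":1},
    {"slide":[0,0,-24],"dr":[0,0,0],"claw":1},
    {"slide":[0,0,-29],"dr":[0,0,0],"claw":1},
    {"slide":[0,0,-34],"dr":[0,0,0],"claw":1},
    {"slide":[0,0,-39],"dr":[0,0,0],"claw":1},
    {"slide":[0,0,-43],"dr":[0,0,0],"claw":1},
    {"slide":[0,0,-46],"dr":[0,0,0],"claw":1},
    {"slide":[0,0,-47.3],"dr":[0,0,0],"claw":1},
    {"slide":[0,0,-47.3],"dr":[0,0,0],"claw":1},
    {"slide":[0,0,-47.3],"dr":[0,0,0],"claw":1},
    {"slide":[0,0,-47.3],"dr":[0,0,0],"claw":1},
    {"slide":[0,0,-47.3],"dr":[0,0,0],"claw":1},
  ],
)

```text
time: 13.8
ee_pos: [0.503, 0.2639, 0.0492]
orientation: [0.706, 0.054, 0.704, -0.053]
contact_force: [9.5, 2.2, -4.7]
grip_width: 0.0199
```

```bash
python3 st.py
python3 - <<'E'
from h import *
s=sensors.state()
im,d,p=snap('wrist','wrist10'); b=cv2.resize(im[100:245,330:560],None,fx=3.4,fy=3.4,interpolation=cv2.INTER_CUBIC)
cv2.imwrite('pics/c14.png',b[:,:,::-1])
im,d,p=snap('side','side10')
b=cv2.resize(im[170:290,220:360],(560,480),interpolation=cv2.INTER_CUBIC)
cv2.imwrite('pics/c15.png',b[:,:,::-1])
im,d,p=snap('scene','scene10')
b=cv2.resize(im[170:300,160:300],(560,520),interpolation=cv2.INTER_CUBIC)
cv2.imwrite('pics/c16.png',b[:,:,::-1])
th=np.radians(-8.65); u=np.array([np.cos(th),np.sin(th)]); print('pull',((s['ee_pos'][:2]-[.5484,.2570])@u*1000))
E
```

```text
13.8 [0.503  0.2639 0.0492] F [ 9.5  2.2 -4.7] 0.01993714866477155 zaxis yaw -8.69 tilt [ 3.e-03  7.e-04 -1.e+00] qv 0.001
pull -45.87120526653022
```

View pics/c14.png

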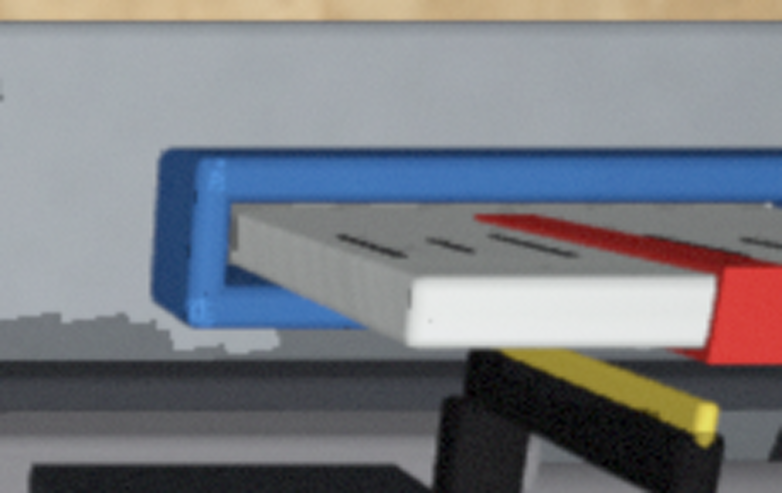

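View pics/c15.png

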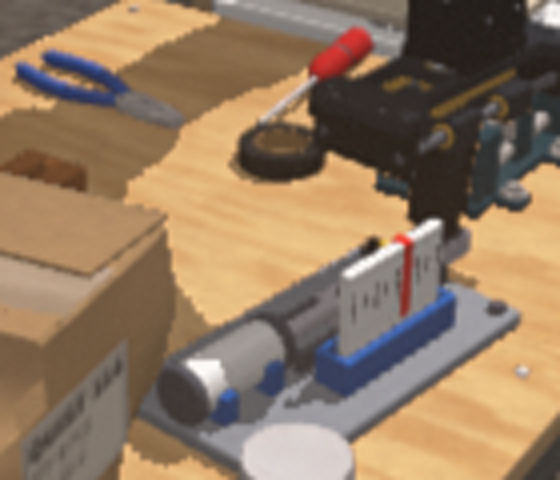

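View pics/c16.png

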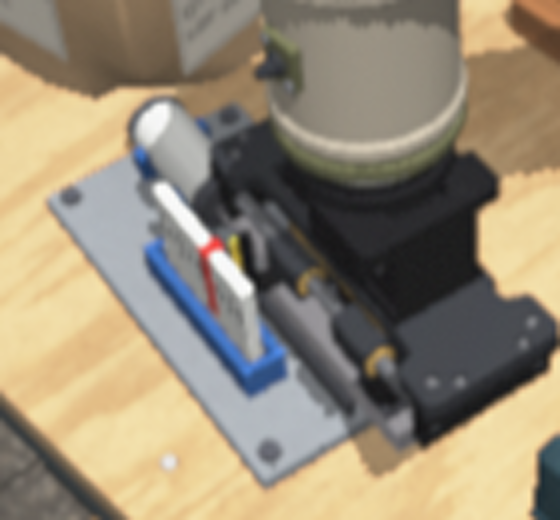

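Run:
```python
from h import *
th=np.radians(-8.65); u=np.array([np.cos(th),np.sin(th)]); n=np.array([-u[1],u[0]]); c=np.array((.6140,.2887))
def un(X): X=np.array(X)[:2]-c; return (X@u*1000).round(2),(X@n*1000).round(2)
im,d,p=load('wrist10'); hsv=cv2.cvtColor(im,cv2.COLOR_RGB2HSV)
f=3.4
pt=lambda x,y:(330+(x+.5)/f-.5,100+(y+.5)/f-.5)
print('ptr tip face corners',un(onplane(p,*pt(697,403),.082)),un(onplane(p,*pt(719,405),.082)),un(onplane(p,*pt(697,442),.082)),un(onplane(p,*pt(716,442),.082)))
print('band left edge top face',un(onplane(p,*pt(721,268),.087)),un(onplane(p,*pt(707,360),.087)))
print('plate end',un(onplane(p,*pt(414,278),.087)),un(onplane(p,*pt(408,346),.087)))
im,d,p=load('scene10')
b=cv2.resize(im[215:265,195:245],None,fx=12,fy=12,interpolation=cv2.INTER_CUBIC); cv2.imwrite('pics/c17.png',b[:,:,::-1])
hsv=cv2.cvtColor(im,cv2.COLOR_RGB2HSV)
y=(hsv[...,0]>20)&(hsv[...,0]<34)&(hsv[...,1]>130); y[:,:195]=0;y[:,245:]=0;y[:215]=0;y[265:]=0
print(np.argwhere(y)[:, ::-1].tolist())
```

```text
ptr tip face corners (np.float64(-10.8), np.float64(-10.33)) (np.float64(-8.3), np.float64(-10.56)) (np.float64(-10.01), np.float64(-14.88)) (np.float64(-7.86), np.float64(-14.89))
band left edge top face (np.float64(-14.58), np.float64(5.66)) (np.float64(-14.3), np.float64(-4.2))
plate end (np.float64(-46.54), np.float64(4.64)) (np.float64(-46.33), np.float64(-2.63))
[[218, 230], [219, 230], [218, 231], [219, 231], [218, 232], [219, 232], [218, 233], [219, 233], [220, 233], [219, 234], [220, 234], [219, 235], [220, 235]]
```

View pics/c17.png

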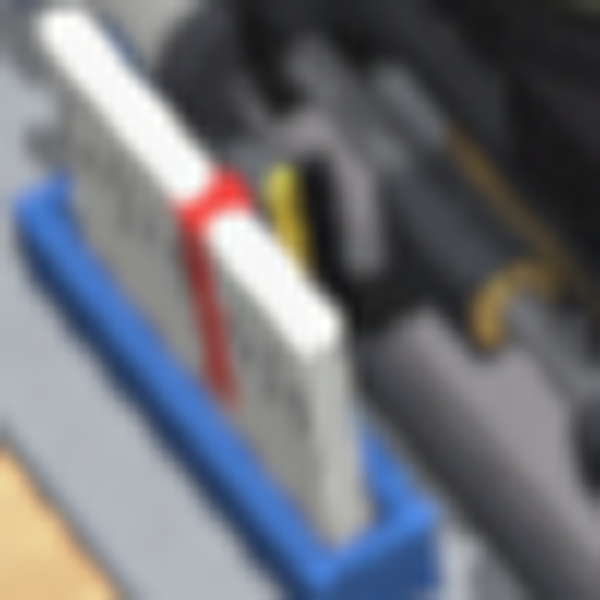

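Wrist rays put the pointer at -9.3 mm and the band centre at -10.45 mm, so I pull about 1.2 mm further.

>>> arm_command(
  commands=[
    {"slide":[0,0,-0.7],"dr":[0,0,0],"claw":1},
    {"slide":[0,0,-1.3],"dr":[0,0,0],"claw":1},
    {"slide":[0,0,-1.3],"dr":[0,0,0],"claw":1},
    {"slide":[0,0,-1.3],"dr":[0,0,0],"claw":1},
    {"slide":[0,0,-1.3],"dr":[0,0,0],"claw":1},
    {"slide":[0,0,-1.3],"dr":[0,0,0],"claw":1},
  ],
)

```text
time: 14.55
ee_pos: [0.5018, 0.2641, 0.0492]
orientation: [0.706, 0.054, 0.704, -0.053]
contact_force: [10.5, 1.5, -4.0]
grip_width: 0.02
```

```bash
python3 st.py
python3 - <<'E'
from h import *
th=np.radians(-8.65); u=np.array([np.cos(th),np.sin(th)]); n=np.array([-u[1],u[0]]); c=np.array((.6140,.2887))
def un(X): X=np.array(X)[:2]-c; return (X@u*1000).round(2),(X@n*1000).round(2)
s=sensors.state(); print('pull',((s['ee_pos'][:2]-[.5484,.2570])@u*1000))
im,d,p=load('scene10'); print('before, scene: ptr',un(onplane(p,218.3,229,.082)),'band',un(onplane(p,212.5,231.1,.087)))
im,d,p=snap('wrist','wrist11'); hsv=cv2.cvtColor(im,cv2.COLOR_RGB2HSV)
b=cv2.resize(im[100:245,330:560],None,fx=3.4,fy=3.4,interpolation=cv2.INTER_CUBIC); cv2.imwrite('pics/c18.png',b[:,:,::-1])
E
```

```text
14.55 [0.5018 0.2641 0.0492] F [10.5  1.5 -4. ] 0.0199944709067662 zaxis yaw -8.69 tilt [ 3.1e-03  7.0e-04 -1.0e+00] qv 0.002
pull -47.13176113724233
before, scene: ptr (np.float64(-8.33), np.float64(-14.31)) band (np.float64(-9.84), np.float64(-0.13))
```

View pics/c18.png

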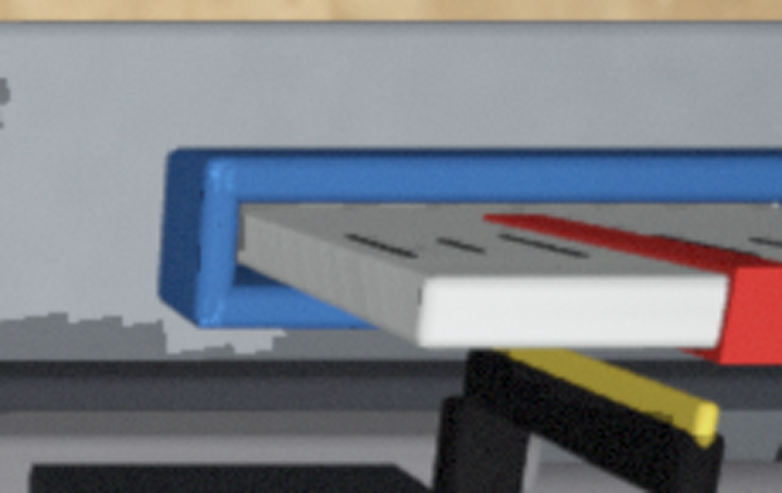

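Pull is 47.1 mm. The wrist rays now put the pointer within about 0.3 mm of the band centre (the scene view agrees), and nothing has slipped. I hand in.

Run:
```python
from bench import sign_off
print(sign_off())
```

```text
the job is handed in; nothing more can be done
None
```

I took the smaller plate out of the wooden stand, seated it in the rig's slot and let go. I then pulled the slide out by its handle until the pointer stood beside the red band. The job was handed in at about 14.6 s of the 51 s, with the handle still gripped; `sign_off` gave no verdict.

**Plate:** It went down to the expected floor height with no contact force above the sensor's roughly 1 N noise. After release the pictures showed it upright, about 0.5 mm from the slot's centre both along and across.

**Pointer:** The first pull stopped at 45.9 mm because the arm gave slightly against the spring, leaving the pointer about 1.1–1.5 mm short. I added 1.3 mm of pull, which brought it to 47.1 mm. That puts the pointer within about 0.3 mm of the band's centre: I took the extra pull off the earlier wrist and scene measurements, and the last wrist picture agreed by eye. The limit is 4 mm.

**Grip at hand-in:** The fingers were 20 mm apart on the handle, with about 10–11 N of spring load. The arm was at rest and the gripper clear of the plate.

**Disagreements and gaps:**
- The two wrist views placed the slot's centre about 1 mm apart. I aimed between them, and the plate went in without touching the sides.
- I did not measure the pliers, tape roll and spanner again at the end, but the arm never came near them.

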